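# Empty the rinse shaker and sort the doll limbs

### The job

Unscrew the perforated cap of the rinse shaker (counter-clockwise) and lay it on the round cork mat. Tip the shaker by its handle until all the doll limbs in it have poured out into the catch tray, and swing it back fully upright. Then sort the limbs, the arms into the round steel pan and the legs (the ones with a foot) into the rectangular cardboard box, leaving the tin, the spool and the bottle standing where they are.

Things in the scene. Friction and masses are not known exactly. Their poses are not given: they have to be found in the camera images.
- stand: Fixed grey tipping stand with chute and tray, one piece. Origin on the bench straight under the shaker's middle, z up. Two posts (12 x 50 mm, 189 mm high) at x = +-84 mm carry the shaker on a level hinge along the stand's x axis, 175 mm above the bench. It pours towards the stand's -y.
- chute (a point): Mid-surface of the slippery aluminium chute under the shaker: 143 mm wide, falling at 28 degrees from the stand's y = +20 mm to y = -120 mm, where the tray begins; side walls about 30 mm high, down to y = -70 mm.
- tray (a point): Middle of the catch tray's flat floor, 4 mm above the bench; axes as the stand's. The open, slippery aluminium tray is flat, 246 mm in x and 180 mm in y, inside a lip only 5 mm above the floor (4 mm thick). On +y, 90 mm from this point, the chute comes down in the middle.
- shaker_mid (a point): Centre of the shaker on its hinge axis. Turns with it: local x is the hinge axis (the stand's x), local z points to the mouth (up when upright). The shaker is a white plastic jar, 130 mm long, 96 mm outside and 90 mm inside diameter.
- shaker_mouth (a point): Centre of the shaker's wide mouth, 65 mm in local z from shaker_mid. Outside below the rim are two lugs, 54 degrees long, on the local +x and -x sides, under which the cap locks.
- shaker_handle (a point): Middle of the handle: a black round bar 14 mm thick and 104 mm long (95 mm clear between its two side arms) parallel to the hinge axis, 115 mm in local y and 35 mm in local z from shaker_mid, on the side away from the tray. It may turn between the fingers.
- shaker (a joint): Angle of the shaker about its hinge: 0 upright at a stop, growing as the mouth swings towards the tray (the stand's -y) while the handle rises and goes over the top; stop at 2.4 rad. Friction (0.5 N m) keeps it where it is left. Limbs slide out from about 2.1 rad on.
- cap: Perforated aluminium screw cap, 121 mm across, skirt reaching 26 mm below the origin, weight about 0.16 kg. Origin: centre of the underside of its 5 mm disc, at the mouth's centre when on, z up. Inner tabs at local +x and -x sit under the shaker's lugs with 2 mm play; local x then lies within 0.2 rad of the shaker's. Bar up on the mat, its origin is 30 mm above the bench.
- cap_bar (a point): On the cap's axis at the height to grip its black grip bar, 24 mm above the cap's origin. The bar is 84 mm long (cap's x), 16 mm thick (cap's y), its top 15 mm above this point. Turned counter-clockwise (from above) a quarter turn, so that its x is 70 to 110 degrees from the shaker's x, the cap lifts straight off. Clockwise it meets a stop.
- mat: Fixed round cork mat, 150 mm in diameter, 4 mm thick. Origin at the centre of its underside.
- pan: Fixed round steel pan for arms: 140 mm across at the foot, 160 mm at the rim, 50 mm high, wall 3 mm, floor 4 mm. Origin at the centre of its underside.
- box: Fixed open rectangular cardboard box for legs: 130 mm (local x) by 160 mm (local y), 50 mm high, wall 4 mm. Origin at the centre of its underside.
- arm0: Doll arm of skin-coloured vinyl, straight, 84 mm long: a round shaft 16 mm thick with a shoulder ball 29 mm across at the +z end and a flat mitten hand (12 x 19 x 22 mm) at the -z end; no foot. Origin on its axis at mid-length, local z along it. The shaft is bare from z = -20 to +13 mm. At the start inside the shaker; may be absent.
- arm1: Doll arm of skin-coloured vinyl, straight, 84 mm long: a round shaft 16 mm thick with a shoulder ball 29 mm across at the +z end and a flat mitten hand (12 x 19 x 22 mm) at the -z end; no foot. Origin on its axis at mid-length, local z along it. The shaft is bare from z = -20 to +13 mm. At the start inside the shaker; may be absent.
- arm2: Doll arm of skin-coloured vinyl, straight, 84 mm long: a round shaft 16 mm thick with a shoulder ball 29 mm across at the +z end and a flat mitten hand (12 x 19 x 22 mm) at the -z end; no foot. Origin on its axis at mid-length, local z along it. The shaft is bare from z = -20 to +13 mm. At the start inside the shaker; may be absent.
- leg0: Doll leg of skin-coloured vinyl, L-shaped, 104 mm long: a round shaft 18 mm thick with a hip ball 29 mm across at the -z end and a foot (36 mm long, 19 wide, 15 thick) at the +z end, its toe 29 mm off the axis in local +x. Origin on its axis at mid-length, local z along it. The shaft is bare from z = -23 to +37 mm. At the start inside the shaker; may be absent.
- leg1: Doll leg of skin-coloured vinyl, L-shaped, 104 mm long: a round shaft 18 mm thick with a hip ball 29 mm across at the -z end and a foot (36 mm long, 19 wide, 15 thick) at the +z end, its toe 29 mm off the axis in local +x. Origin on its axis at mid-length, local z along it. The shaft is bare from z = -23 to +37 mm. At the start inside the shaker; may be absent.
- leg2: Doll leg of skin-coloured vinyl, L-shaped, 104 mm long: a round shaft 18 mm thick with a hip ball 29 mm across at the -z end and a foot (36 mm long, 19 wide, 15 thick) at the +z end, its toe 29 mm off the axis in local +x. Origin on its axis at mid-length, local z along it. The shaft is bare from z = -23 to +37 mm. At the start inside the shaker; may be absent.
- paint_tin: Bystander: closed paint tin, 74 mm in diameter, 90 mm high, loose. Origin under its centre.
- spool: Bystander: copper wire spool, 80 mm in diameter, 64 mm high, standing loose. Origin under its centre.
- water_bottle: Bystander: clear plastic bottle, 64 mm in diameter, 170 mm high, loose. Origin under its centre.
Things that resemble listed ones, but are neither listed nor needed, are in the scene too. What is shaped like the box but blue is not meant.

How it is judged:
On the way, in this order (a step that is already met when the one before it is completed fails the run):
1. the cap is unscrewed and lies on the cork mat while the shaker still stands upright (horizontal distance between cap and mat below 0.045 m and height (world z) of cap below 0.05 m and value of joint shaker below 0.3 rad), for 0.2 s.
2. the shaker is tipped far over, pouring (value of joint shaker above 1.9 rad), for 0.2 s.
3. the shaker is upright again and every limb is out of it (value of joint shaker below 0.12 rad and distance between each of arm0, arm1, arm2, leg0, leg1, leg2 and shaker_mid above 0.1 m), for 0.2 s.
At the end, for the whole second after the job is handed in: every arm lies in the round pan (centre within 77 mm of the pan's centre, below 60 mm) and every leg in the rectangular box (centre inside its walls, below 60 mm); the cap lies on the cork mat (centre within 45 mm of the mat's centre); the shaker is upright within 0.12 rad; everything is at rest (horizontal distance between each of arm0, arm1, arm2 and pan below 0.077 m and height (world z) of each of arm0, arm1, arm2, leg0, leg1, leg2 below 0.06 m and x of leg0 in the frame of box between -0.064 and 0.064 m and y of leg0 in the frame of box between -0.079 and 0.079 m and x of leg1 in the frame of box between -0.064 and 0.064 m and y of leg1 in the frame of box between -0.079 and 0.079 m and x of leg2 in the frame of box between -0.064 and 0.064 m and y of leg2 in the frame of box between -0.079 and 0.079 m and horizontal distance between cap and mat below 0.045 m and height (world z) of cap below 0.05 m and value of joint shaker below 0.12 rad and linear speed of each of arm0, arm1, arm2, leg0, leg1, leg2, cap below 0.03 m/s); the robot touches nothing.
It fails at once if the paint tin is shoved more than 40 mm or knocked over (distance of paint_tin from where it was at the start of the episode above 0.04 m or angle between paint_tin's own z axis and vertical above 0.6 rad).
It fails at once if the spool is shoved more than 40 mm or knocked over (distance of spool from where it was at the start of the episode above 0.04 m or angle between spool's own z axis and vertical above 0.6 rad).
It fails at once if the water bottle is shoved more than 40 mm or knocked over (distance of water_bottle from where it was at the start of the episode above 0.04 m or angle between water_bottle's own z axis and vertical above 0.6 rad).
Of arm0, arm1, arm2, leg0, leg1, leg2 only 3 to 5 are there at a start; the rules pass over those that are not, and their reading is None.
At some moment in a run one of arm0, arm1, arm2, leg0, leg1, leg2 may be knocked a few centimetres aside while the robot is not near it.
Once in a run the grip may slacken for a moment while it holds something.
It also fails if it takes over 210 s, if anything falls off the work surface, if the arm or the gripper's body presses on something with over 40 N, if the wrist force passes 120 N, or if a joint passes its speed limit or range.

### The arm

A 6-joint arm with a two-finger parallel gripper is mounted at the origin on the work surface. World frame = base frame: x ahead of the robot, y to its left, z up, the work surface at z = 0. Lengths are in m, angles in rad, forces in N, time in s.
With the tool pointing down it reaches from about 0.35 to 0.875 m from the base axis. Payload 15.5 kg.
Tool frame: the origin (TCP) lies midway between the tips of the shut fingers; the grasp point (between the pads) lies 19 mm behind it; z points along the fingers, y is the line along which they close (so a half turn about z gives the same grasp; the last joint's range is limited). The gripper opens to 85 mm and grips with 20 to 120 N. Pads are 22 mm wide; open, the fingers measure 114 mm over their backs; the gripper's body (76 mm by 85 mm) begins 54 mm behind the grasp point. The pads swing forward as they close: fully open they stand 13 mm farther back than shut.
Start: joints at [-0.096, 0.494, 1.345, -0, 1.302, -0.096], TCP at [0.625, 0, 0.231] pointing down, gripper open.
Joint ranges: [-2.91, 2.91], [-0.82, 2.16], [0.22, 2.67], [-1.22, 4.37], [0.12, 2.79], [-3.08, 3.08]. Speed limits (rad/s): [1.89, 1.89, 2.57, 3.01, 3.01, 3.01].

### API

Orientations are given as a unit quaternion [x, y, z, w].
In Python, from workcell import ctrl gives the robot as it stands.
- The arm moves only by the tool drive_tool, never from a script. Its argument "series" is a list of rows, each a list of 7 numbers: the turn, a rotation vector about the tool's x, y, z in rad, then the shift along the tool's x, y, z in m, then the finger opening in m, from 0 to 0.0854. A call has 1 to 10 rows; each row shifts and turns the commanded pose from where the row before left it, along the tool's axes as they then stand; what a row does not reach is not made up. A row lasts 1/12 s, in which the tool goes at most 41.7 mm and 7.16 degrees, less where a joint would pass 70% of its speed; a pose out of reach is approached as far as the arm can. A call with a gripper value outside its range is refused whole. The fingers move at their own pace and stop on an object; the grip force is fixed at half the most. Time passes only in rows, so rows that do not move let the fingers close. It gives the time, the measured TCP pose, the force, the opening and the grip force at its end, in the units of the state.
- ctrl.read_state(): the state, without advancing time (a new reading comes with each control period).
- ctrl.capture(name): name is "scene" or "side" or "wrist"; returns a dict with "color" (384x512x3 uint8, red, green, blue), "range_z" (384x512 float32, m along the optical axis (not along the pixel's ray), 0 where there is no reading), "fx", "fy", "cx", "cy" (pixels), "cam_to_world" (4x4, takes a point from camera to world coordinates); the wrist camera has in their place "hand_eye" (4x4, takes a point from camera to tool coordinates, whose origin is the TCP and whose axes are the flange's). Camera axes: x right, y down, z forward; pixel columns grow to the right and rows downward; lengths in m; the calibration is good to about 2 mm. A picture is of the moment at which its call begins: read the wrist's pose just before it.
- ctrl.finish_job(): hands the job in; it is judged then, once.
The state is a dict: "clock": time; "joints": joint angles; "qd": joint speeds; "joint_efforts": joint torques, N m; "eef_pos": TCP position; "tcp_rot": TCP orientation; "wrist_force": force on the tool from outside, world axes, zero at the start; "ft_torque": the same for the moment, N m; "finger_gap": finger opening in m; "grasp_force": force on a finger pad.
Only numpy, scipy, OpenCV 4.12 (cv2) and the standard library are available. Lean on these libraries where they do the work, as an engineer would, in place of code of your own. Each camera call takes 0.05 s, during which the arm holds its last target. There are 200 camera calls.

## Working session

There is one attempt and no reset: what is moved stays moved. The work goes in short steps, Python scripts to look and compute and a tool call to move; the robot and the scene stay as the last step left them, time stands still between calls to the robot, and variables do not carry over. Pictures are saved under pics/ and viewed, at most 14 in all, crops included, and the job is handed in when it is done.

Besides the shell and the picture viewer there is one more tool, called after "Call:" in YAML: its name, and indented under it one key for each argument. drive_tool: Moves the arm, as the interface text tells. Its arguments: {"type":"object","properties":{"series":{"type":"array"}},"required":["series"]}

```bash
mkdir -p pics; ls
cat > h.py <<'E'
import numpy as np, cv2
from scipy.spatial.transform import Rotation as R
from workcell import ctrl
def pose():
    s=ctrl.read_state(); T=np.eye(4); T[:3,:3]=R.from_quat(s["tcp_rot"]).as_matrix(); T[:3,3]=s["eef_pos"]; return T
def cap(name):
    T=pose(); c=ctrl.capture(name)
    c["M"]=c["cam_to_world"] if "cam_to_world" in c else T@c["hand_eye"]
    return c
def cloud(c):
    h,w=c["range_z"].shape; v,u=np.mgrid[:h,:w]; z=c["range_z"]
    P=np.stack([(u-c["cx"])/c["fx"]*z,(v-c["cy"])/c["fy"]*z,z],-1)
    P=P@np.array(c["M"])[:3,:3].T+np.array(c["M"])[:3,3]; P[z==0]=np.nan; return P
def save(c,n,s=1.5): cv2.imwrite(f"pics/{n}.png",cv2.resize(c["color"][...,::-1],None,fx=s,fy=s))
E
python3 - <<'E'
from h import *
for n in("scene","side"):
    c=cap(n); save(c,n+"0"); np.savez(n+"0.npz",**c); print(n,np.round(c["M"],3).tolist(),c["fx"])
print(ctrl.read_state())
E
```

```text
pics
scene [[-0.101, 0.808, -0.581, 1.307], [0.995, 0.087, -0.051, 0.078], [0.009, -0.583, -0.812, 1.236], [0.0, 0.0, 0.0, 1.0]] 423.28983998001814
side [[-0.955, -0.181, 0.237, 0.238], [-0.298, 0.592, -0.749, 0.973], [-0.004, -0.785, -0.619, 0.969], [0.0, 0.0, 0.0, 1.0]] 451.4443608958414
{'clock': 0.1, 'joints': array([-9.54914356e-02,  4.94131497e-01,  1.34604534e+00, -2.65604536e-05,
        1.30250158e+00, -9.54934041e-02]), 'qd': array([ 0.00204084, -0.00249162, -0.00197575,  0.00152732,  0.00130685,
       -0.00021535]), 'joint_efforts': array([ 1.84837576e-03, -8.83585095e+01, -3.84566367e+01, -1.63215273e-04,
        5.08969635e-03, -3.09245672e-05]), 'eef_pos': array([6.24687183e-01, 2.98894930e-05, 2.30761456e-01]), 'tcp_rot': array([ 7.07103487e-01,  7.07109867e-01, -3.55402186e-04, -4.10581648e-04]), 'wrist_force': array([0.10228459, 0.1410466 , 0.12117067]), 'ft_torque': array([ 0.02003356,  0.00378674, -0.00580106]), 'grasp_force': 0.0, 'finger_gap': 0.08534488363706386}
```

View pics/scene0.png

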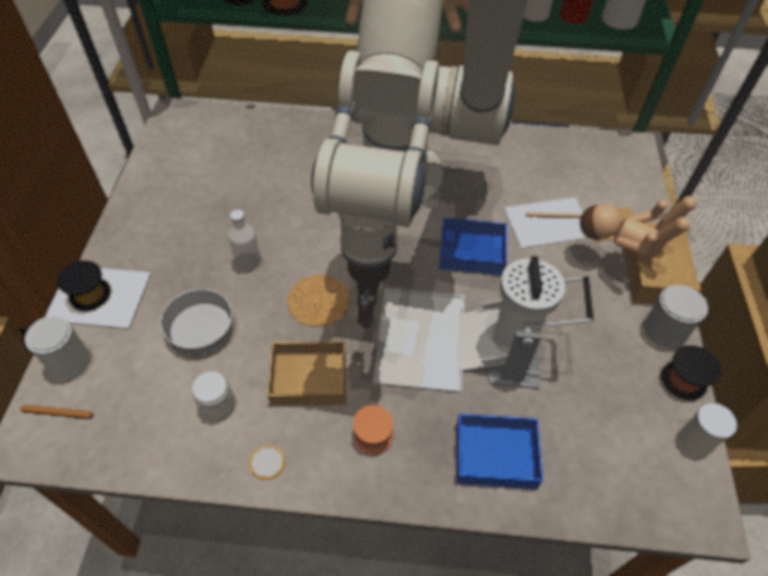

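View pics/side0.png

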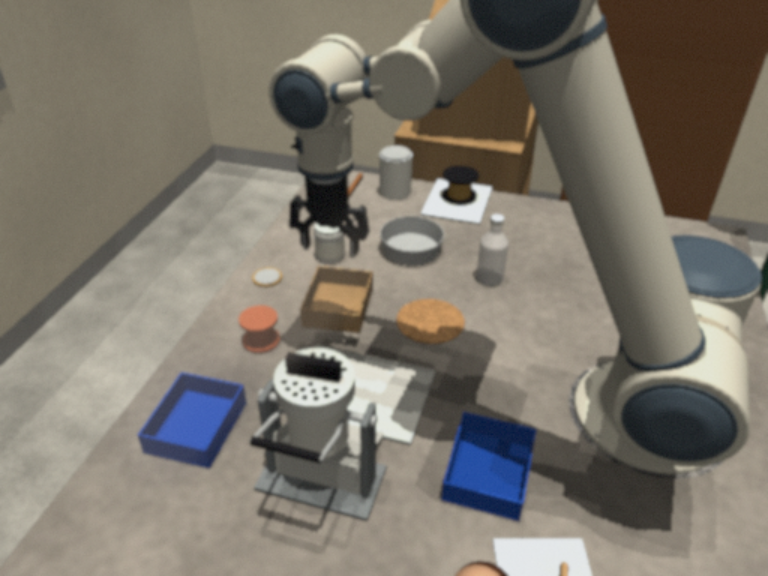

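Scene view (display pixels): the shaker with capped mouth is at (532,283) and its handle at (588,298). The tray is at (422,340), mat (318,300), pan (197,322), box (308,372), tin (211,395), spool (373,428) and bottle (242,243). The side view agrees: bar at (314,367) and handle at (287,448).

```bash
cat > m.py <<'E'
from h import *
def L(n): 
    c=dict(np.load(n+"0.npz")); return c,cloud(c)
def med(P,m): 
    q=P[m]; q=q[~np.isnan(q[:,0])]; return q
def circ(q):
    xy=q[:,:2]; hull=cv2.convexHull(xy.astype(np.float32))
    (x,y),r=cv2.minEnclosingCircle(hull); return np.round([x,y,r],4)
def rect(q): return cv2.minAreaRect(q[:,:2].astype(np.float32)*1000)
for n in("scene","side"):
    c,P=L(n); hsv=cv2.cvtColor(c["color"],cv2.COLOR_RGB2HSV); H,S,V=[hsv[...,i].astype(int) for i in range(3)]
    z=P[...,2]; yy,xx=np.mgrid[:384,:512]*1.5
    def box(a,b,w,h): return (abs(xx-a)<w)&(abs(yy-b)<h)
    print(n)
    cen={"scene":dict(mat=(318,300),pan=(197,322),box=(308,372),cap=(532,278),han=(588,298)),"side":dict(mat=(430,320),pan=(411,240),box=(338,298),cap=(314,375),han=(287,448))}[n]
    q=med(P,box(*cen["mat"],45,35)&(S>110)&(H<25)&(abs(z-.004)<.006)); print("mat",len(q),circ(q),np.round(q.mean(0),4))
    q=med(P,box(*cen["pan"],45,45)&(z>.04)&(z<.058)); print("panrim",len(q),circ(q),q[:,2].max())
    q=med(P,box(*cen["box"],50,45)&(z>.042)&(z<.058)&(H<25)); print("box",len(q),rect(q))
    q=med(P,box(*cen["cap"],50,60)&(z>.236)&(z<.252)); print("captop",len(q),circ(q),np.median(q[:,2]))
    q=med(P,box(*cen["cap"],50,60)&(z>.266)&(V<80)); print("bar",len(q),rect(q),q.mean(0),q[:,2].max())
    q=med(P,box(*cen["han"],45,40)&(V<70)&(z>.19)&(z<.24)); print("handle",len(q),rect(q) if len(q) else 0,q.mean(0))
    Q=P[~np.isnan(P[...,0])]
    for nm,(a,b) in dict(pt=(211,395) if n=="scene" else (329,240),sp=(373,428) if n=="scene" else (258,320),bo=(242,243) if n=="scene" else (493,250)).items():
        q=med(P,box(a,b,22,40)&(z>.02)&(z<.2)); print(nm,np.round(np.median(q,0),3),q[:,2].max())
E
python3 m.py
```

```text
scene
mat 1018 [ 0.4546 -0.1406  0.0744] [ 0.4568 -0.1397  0.0035]
panrim 260 [ 0.5647 -0.3974  0.0821] 0.0568514375624769
box 322 ((664.734619140625, -129.01559448242188), (134.04888916015625, 160.62310791015625), 6.389856815338135)
captop 936 [0.538  0.3135 0.0629] 0.2442678406307801
bar 133 ((539.3666381835938, 311.2051696777344), (82.24845123291016, 14.3101806640625), 3.89737868309021) [0.54343804 0.31063908 0.27701189] 0.28311607642102654
handle 81 ((538.629150390625, 426.1010437011719), (97.78266143798828, 9.764443397521973), 0.9002357125282288) [0.53991867 0.42646783 0.2156001 ]
pt [ 0.762 -0.302  0.085] 0.09531208533274294
sp [0.785 0.025 0.063] 0.06937289696845328
bo [ 0.374 -0.325  0.103] 0.174946310480802
side
mat 969 [ 0.4542 -0.1364  0.0747] [ 0.454  -0.1342  0.0058]
panrim 298 [ 0.5781 -0.3198  0.1587] 0.05593964390687367
box 345 ((663.9771118164062, -127.41468811035156), (131.49063110351562, 170.04307556152344), 6.67400598526001)
captop 1304 [0.5376 0.3146 0.0624] 0.246518159201344
bar 284 ((534.5263061523438, 316.0150451660156), (80.1427001953125, 18.017993927001953), 4.261140823364258) [0.53344781 0.31917433 0.27608767] 0.28369217176656825
handle 294 ((536.2339477539062, 430.08380126953125), (14.784158706665039, 102.01498413085938), 89.52079010009766) [0.53491359 0.43233898 0.21603895]
pt [ 0.729 -0.275  0.05 ] 0.0951918992984957
sp [0.778 0.035 0.065] 0.07003301071609169
bo [ 0.355 -0.311  0.095] 0.17862671442506983
```

Call:
drive_tool:
  series:
    - [0, 0, 0, 0.0313, -0.0087, -0.0149, 0.085]
    - [0, 0, 0, 0.0313, -0.0087, -0.0149, 0.085]
    - [0, 0, 0, 0.0313, -0.0087, -0.0149, 0.085]
    - [0, 0, 0, 0.0313, -0.0087, -0.0149, 0.085]
    - [0, 0, 0, 0.0313, -0.0087, -0.0149, 0.085]
    - [0, 0, 0, 0.0313, -0.0087, -0.0149, 0.085]
    - [0, 0, 0, 0.0313, -0.0087, -0.0149, 0.085]
    - [0, 0, 0, 0.0313, -0.0087, -0.0149, 0.085]
    - [0, 0, 0, 0.0313, -0.0087, 0, 0.085]
    - [0, 0, 0, 0.0313, -0.0087, 0, 0.085]

```text
clock: 0.93
eef_pos: [0.5375, 0.3146, 0.3513]
tcp_rot: [0.707, 0.707, 0.001, 0.0]
wrist_force: [0.6, -0.4, -0.9]
finger_gap: 0.085
grasp_force: 0.0
```

Call:
drive_tool:
  series:
    - [0, 0, 0.12, 0, 0, 0, 0.085]
    - [0, 0, 0.12, 0, 0, 0, 0.085]
    - [0, 0, 0.12, 0, 0, 0, 0.085]
    - [0, 0, 0.12, 0, 0, 0, 0.085]
    - [0, 0, 0.12, 0, 0, 0, 0.085]
    - [0, 0, 0.12, 0, 0, 0, 0.085]
    - [0, 0, 0.12, 0, 0, 0, 0.085]
    - [0, 0, 0.12, 0, 0, 0, 0.085]
    - [0, 0, 0.12, 0, 0, 0, 0.085]
    - [0, 0, 0.12, 0, 0, 0, 0.085]

```text
clock: 1.77
eef_pos: [0.5378, 0.3129, 0.3501]
tcp_rot: [0.983, 0.181, -0.0, 0.0]
wrist_force: [-0.3, -0.2, -0.6]
finger_gap: 0.0849
grasp_force: 0.0
```

Call:
drive_tool:
  series:
    - [0, 0, 0.12, 0, 0, 0, 0.085]
    - [0, 0, 0.12, 0, 0, 0, 0.085]
    - [0, 0, 0.06, 0, 0, 0, 0.085]
    - [0, 0, 0, 0, 0, 0, 0.085]
    - [0, 0, 0, 0, 0, 0, 0.085]

```text
clock: 2.18
eef_pos: [0.5379, 0.3129, 0.3502]
tcp_rot: [0.999, 0.037, -0.0, 0.0]
wrist_force: [0.7, 0.4, 1.0]
finger_gap: 0.085
grasp_force: 0.0
```

Call:
drive_tool:
  series:
    - [0, 0, 0, 0, 0, 0.03, 0.085]
    - [0, 0, 0, 0, 0, 0.03, 0.085]
    - [0, 0, 0, 0, 0, 0.025, 0.085]
    - [0, 0, 0, 0, 0, 0.015, 0.085]
    - [0, 0, 0, 0, 0, 0, 0.085]
    - [0, 0, 0, 0, 0, 0, 0.0]
    - [0, 0, 0, 0, 0, 0, 0.0]
    - [0, 0, 0, 0, 0, 0, 0.0]
    - [0, 0, 0, 0, 0, 0, 0.0]
    - [0, 0, 0, 0, 0, 0, 0.0]

```text
clock: 3.02
eef_pos: [0.5383, 0.3132, 0.2514]
tcp_rot: [0.999, 0.036, 0.001, -0.0]
wrist_force: [-1.1, 0.0, -0.2]
finger_gap: 0.0249
grasp_force: 0.0
```

Call:
drive_tool:
  series:
    - [0, 0, 0, 0, 0, 0, 0.0]
    - [0, 0, 0, 0, 0, 0, 0.0]
    - [0, 0, 0, 0, 0, 0, 0.0]
    - [0, 0, 0, 0, 0, 0, 0.0]
    - [0, 0, 0, 0, 0, 0, 0.0]
    - [0, 0, 0, 0, 0, 0, 0.0]

```text
clock: 3.52
eef_pos: [0.5383, 0.3131, 0.2513]
tcp_rot: [0.999, 0.035, 0.001, -0.0]
wrist_force: [-0.5, -0.9, 6.1]
finger_gap: 0.015
grasp_force: 58.6
```

Call:
drive_tool:
  series:
    - [0, 0, -0.1, 0, 0, 0, 0.0]
    - [0, 0, -0.1, 0, 0, 0, 0.0]
    - [0, 0, -0.1, 0, 0, 0, 0.0]
    - [0, 0, -0.1, 0, 0, 0, 0.0]
    - [0, 0, -0.1, 0, 0, 0, 0.0]
    - [0, 0, -0.1, 0, 0, 0, 0.0]
    - [0, 0, -0.1, 0, 0, 0, 0.0]
    - [0, 0, -0.1, 0, 0, 0, 0.0]
    - [0, 0, -0.1, 0, 0, 0, 0.0]
    - [0, 0, -0.1, 0, 0, 0, 0.0]

```text
clock: 4.35
eef_pos: [0.5378, 0.3139, 0.2513]
tcp_rot: [0.859, 0.512, 0.001, -0.001]
wrist_force: [-5.0, 5.9, 6.9]
finger_gap: 0.0153
grasp_force: 59.1
```

Call:
drive_tool:
  series:
    - [0, 0, -0.1, 0, 0, 0, 0.0]
    - [0, 0, -0.1, 0, 0, 0, 0.0]
    - [0, 0, -0.1, 0, 0, 0, 0.0]
    - [0, 0, -0.1, 0, 0, 0, 0.0]
    - [0, 0, -0.1, 0, 0, 0, 0.0]
    - [0, 0, 0, 0, 0, 0, 0.0]
    - [0, 0, 0, 0, 0, 0, 0.0]
    - [0, 0, 0, 0, 0, 0, 0.0]

```text
clock: 5.02
eef_pos: [0.5375, 0.3138, 0.2513]
tcp_rot: [0.707, 0.707, 0.0, -0.001]
wrist_force: [-5.7, 5.0, 7.7]
finger_gap: 0.0147
grasp_force: 59.2
```

Call:
drive_tool:
  series:
    - [0, 0, 0, 0, 0, -0.005, 0.0]
    - [0, 0, 0, 0, 0, -0.008, 0.0]
    - [0, 0, 0, 0, 0, -0.01, 0.0]
    - [0, 0, 0, 0, 0, -0.01, 0.0]
    - [0, 0, 0, 0, 0, -0.01, 0.0]
    - [0, 0, 0, 0, 0, -0.01, 0.0]
    - [0, 0, 0, 0, 0, -0.01, 0.0]
    - [0, 0, 0, 0, 0, -0.01, 0.0]
    - [0, 0, 0, 0, 0, -0.01, 0.0]
    - [0, 0, 0, 0, 0, 0, 0.0]

```text
clock: 5.85
eef_pos: [0.5387, 0.3133, 0.336]
tcp_rot: [0.707, 0.707, 0.002, 0.001]
wrist_force: [-0.6, 0.4, -2.1]
finger_gap: 0.0147
grasp_force: 59.2
```

Run:
```python
from h import *
c=cap("side"); save(c,"side1"); print(ctrl.read_state()["joints"])
```

```text
[ 4.31000788e-01  4.13761311e-01  1.19673438e+00 -2.94293973e-05
  1.52910443e+00  4.30990879e-01]
```

View pics/side1.png

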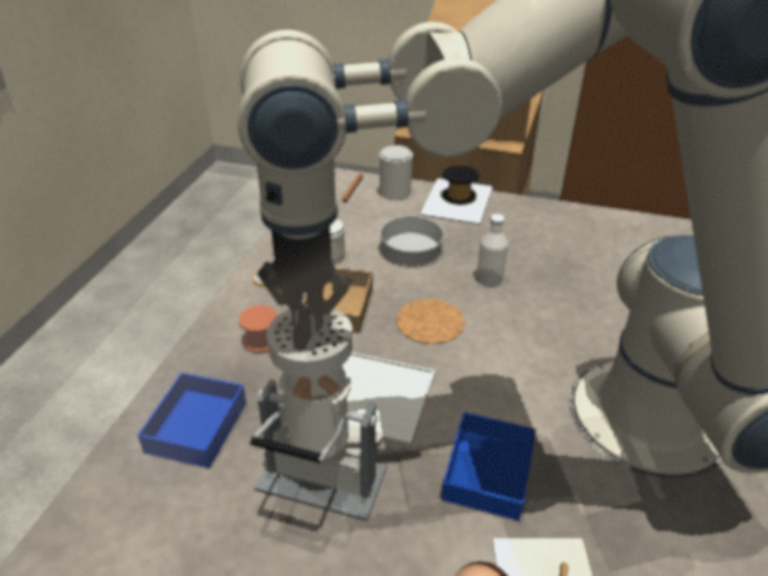

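Side view: the cap hangs in the gripper at (310,340), clear of the shaker, and limbs show in the open mouth at (315,385).

Call:
drive_tool:
  series:
    - [0, 0, 0, -0.0377, -0.007, 0, 0.0]
    - [0, 0, 0, -0.0377, -0.007, 0, 0.0]
    - [0, 0, 0, -0.0377, -0.007, 0, 0.0]
    - [0, 0, 0, -0.0377, -0.007, 0, 0.0]
    - [0, 0, 0, -0.0377, -0.007, 0, 0.0]
    - [0, 0, 0, -0.0377, -0.007, 0, 0.0]
    - [0, 0, 0, -0.0377, -0.007, 0, 0.0]
    - [0, 0, 0, -0.0377, -0.007, 0.02, 0.0]
    - [0, 0, 0, -0.0377, -0.007, 0.02, 0.0]
    - [0, 0, 0, -0.0377, -0.007, 0.02, 0.0]

```text
clock: 6.73
eef_pos: [0.4679, -0.0614, 0.2749]
tcp_rot: [0.707, 0.707, 0.0, 0.0]
wrist_force: [1.3, -0.8, -2.5]
finger_gap: 0.0149
grasp_force: 59.3
```

Call:
drive_tool:
  series:
    - [0, 0, 0, -0.0377, -0.007, 0.02, 0.0]
    - [0, 0, 0, -0.0377, -0.007, 0.02, 0.0]
    - [0, 0, 0, 0, 0, 0.03, 0.0]
    - [0, 0, 0, 0, 0, 0.03, 0.0]
    - [0, 0, 0, 0, 0, 0.03, 0.0]
    - [0, 0, 0, 0, 0, 0.03, 0.0]
    - [0, 0, 0, 0, 0, 0.03, 0.0]
    - [0, 0, 0, 0, 0, 0, 0.0]

```text
clock: 7.4
eef_pos: [0.4526, -0.1315, 0.0829]
tcp_rot: [0.707, 0.707, -0.001, -0.003]
wrist_force: [-1.8, 0.6, -2.4]
finger_gap: 0.015
grasp_force: 59.1
```

Call:
drive_tool:
  series:
    - [0, 0, 0, -0.005, 0, 0.012, 0.0]
    - [0, 0, 0, 0, 0, 0.012, 0.0]
    - [0, 0, 0, 0, 0, 0.008, 0.0]
    - [0, 0, 0, 0, 0, 0.004, 0.0]
    - [0, 0, 0, 0, 0, 0.003, 0.0]
    - [0, 0, 0, 0, 0, 0, 0.0]
    - [0, 0, 0, 0, 0, 0, 0.0]

```text
clock: 7.98
eef_pos: [0.4555, -0.1375, 0.0486]
tcp_rot: [0.707, 0.707, 0.0, 0.0]
wrist_force: [-0.4, 0.6, -1.9]
finger_gap: 0.0151
grasp_force: 59.3
```

Call:
drive_tool:
  series:
    - [0, 0, 0, 0, 0, 0.003, 0.0]
    - [0, 0, 0, 0, 0, 0.003, 0.0]
    - [0, 0, 0, 0, 0, 0.001, 0.0]
    - [0, 0, 0, 0, 0, 0, 0.0]
    - [0, 0, 0, 0, 0, 0, 0.0]

```text
clock: 8.4
eef_pos: [0.4554, -0.1375, 0.0413]
tcp_rot: [0.707, 0.707, 0.0, 0.0]
wrist_force: [0.6, -0.4, 4.0]
finger_gap: 0.0152
grasp_force: 60.0
```

Call:
drive_tool:
  series:
    - [0, 0, 0, 0, 0, 0, 0.04]
    - [0, 0, 0, 0, 0, 0, 0.06]
    - [0, 0, 0, 0, 0, 0, 0.06]
    - [0, 0, 0, 0, 0, 0, 0.06]
    - [0, 0, 0, 0, 0, -0.03, 0.06]
    - [0, 0, 0, 0, 0, -0.04, 0.06]
    - [0, 0, 0, 0, 0, -0.04, 0.06]
    - [0, 0, 0, 0.01, 0, -0.04, 0.06]
    - [0, 0, 0, 0.02, 0, -0.036, 0.06]
    - [0, 0, 0, 0.02, 0, -0.036, 0.06]

```text
clock: 9.23
eef_pos: [0.4548, -0.0871, 0.2653]
tcp_rot: [0.708, 0.707, 0.0, 0.0]
wrist_force: [1.5, -0.2, -0.2]
finger_gap: 0.0596
grasp_force: 0.0
```

Call:
drive_tool:
  series:
    - [0, 0, 0, 0.02, 0.006, -0.036, 0.06]
    - [0, 0, 0, 0.038, 0.006, 0, 0.06]
    - [0, 0, 0, 0.038, 0.006, 0, 0.06]
    - [0, 0, 0, 0.038, 0.006, 0, 0.06]
    - [0, 0, 0, 0.038, 0.006, 0, 0.06]
    - [0, 0, 0, 0.038, 0.006, 0, 0.06]
    - [0, 0, 0, 0.038, 0.006, 0, 0.06]
    - [0, 0, 0, 0.038, 0.006, 0, 0.06]
    - [0, 0, 0, 0.038, 0.006, 0, 0.06]
    - [0, 0, 0, 0.038, 0.006, 0, 0.06]

```text
clock: 10.07
eef_pos: [0.515, 0.2765, 0.299]
tcp_rot: [0.707, 0.707, -0.0, -0.0]
wrist_force: [0.3, -0.4, 0.1]
finger_gap: 0.06
grasp_force: 0.0
```

Call:
drive_tool:
  series:
    - [0, 0, 0, 0.038, 0.006, 0, 0.06]
    - [0, 0, 0, 0.038, 0.006, 0, 0.06]
    - [0, 0, 0, 0.038, 0.006, 0, 0.06]
    - [0, 0, 0, 0.038, 0.003, 0, 0.06]
    - [0, 0, -0.12, 0, 0, 0, 0.06]
    - [0, 0, -0.12, 0, 0, 0, 0.06]
    - [0, 0, -0.12, 0, 0, 0, 0.06]
    - [0, 0, -0.12, 0, 0, 0, 0.06]
    - [0, 0, -0.12, 0, 0, 0, 0.06]
    - [0, 0, -0.12, 0, 0, 0, 0.06]

```text
clock: 10.9
eef_pos: [0.5361, 0.4264, 0.2988]
tcp_rot: [0.41, 0.912, -0.0, -0.0]
wrist_force: [-0.3, 0.7, 0.1]
finger_gap: 0.0596
grasp_force: 0.0
```

Call:
drive_tool:
  series:
    - [0, 0, -0.12, 0, 0, 0, 0.06]
    - [0, 0, -0.12, 0, 0, 0, 0.06]
    - [0, 0, -0.12, 0, 0, 0, 0.06]
    - [0, 0, -0.12, 0, 0, 0, 0.06]
    - [0, 0, -0.12, 0, 0, 0, 0.06]
    - [0, 0, -0.12, 0, 0, 0, 0.06]
    - [0, 0, -0.12, 0, 0, 0, 0.06]
    - [0, 0, 0, 0, 0, 0, 0.06]
    - [0, 0, 0, 0, 0, 0, 0.06]

```text
clock: 11.65
eef_pos: [0.5362, 0.4264, 0.2989]
tcp_rot: [0.007, 1.0, -0.0, -0.0]
wrist_force: [0.6, 0.2, -0.4]
finger_gap: 0.0599
grasp_force: 0.0
```

Run:
```python
from h import *
print(pose().round(4).tolist())
c=cap("wrist"); save(c,"w0"); print(c["fx"],np.round(c["hand_eye"],3).tolist())
P=cloud(c); V=c["color"].max(-1); z=P[...,2]
m=(V<70)&(z>.19)&(z<.235)&(P[...,1]>.38)&(P[...,1]<.48)
q=P[m]; print(len(q), q.mean(0) if len(q) else 0, cv2.minAreaRect(q[:,:2].astype(np.float32)*1000) if len(q) else 0)
```

```text
[[-0.9999, 0.0147, -0.0003, 0.5362], [0.0147, 0.9999, -0.0002, 0.4264], [0.0003, -0.0002, -1.0, 0.2989], [0.0, 0.0, 0.0, 1.0]]
299.20865355084646 [[0.0, -0.962, -0.272, 0.069], [1.0, 0.0, 0.0, 0.001], [-0.0, -0.272, 0.962, -0.142], [0.0, 0.0, 0.0, 1.0]]
1976 [0.53166319 0.42905076 0.21550392] ((535.0267333984375, 428.91546630859375), (13.439552307128906, 102.89068603515625), 89.78287506103516)
```

View pics/w0.png

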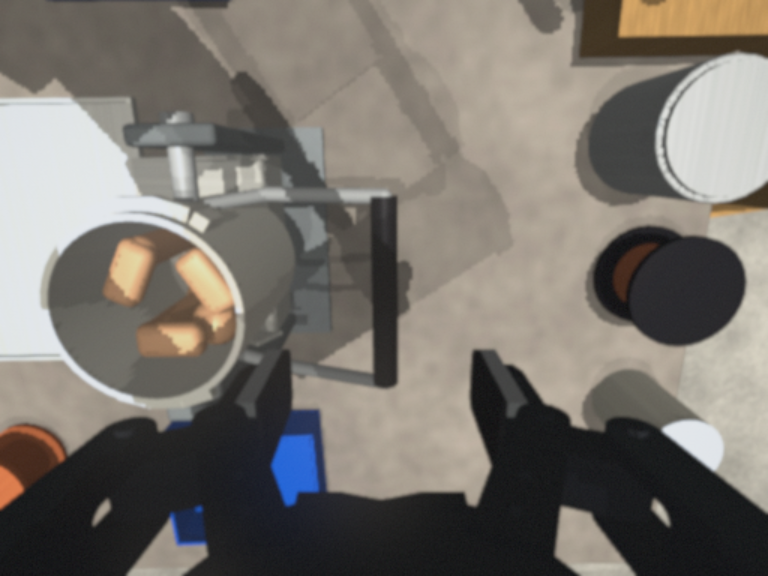

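Wrist view: the handle bar is vertical at (384,290), between the finger lines. At least three limbs are in the open shaker, around (170,290).

Call:
drive_tool:
  series:
    - [0, 0, 0, 0, 0.0025, 0.03, 0.06]
    - [0, 0, 0, 0, 0, 0.03, 0.06]
    - [0, 0, 0, 0, 0, 0.03, 0.06]
    - [0, 0, 0, 0, 0, 0.018, 0.06]
    - [0, 0, 0, 0, 0, 0, 0.06]
    - [0, 0, 0, 0, 0, 0, 0.0]
    - [0, 0, 0, 0, 0, 0, 0.0]
    - [0, 0, 0, 0, 0, 0, 0.0]
    - [0, 0, 0, 0, 0, 0, 0.0]
    - [0, 0, 0, 0, 0, 0, 0.0]

```text
clock: 12.53
eef_pos: [0.537, 0.4285, 0.1929]
tcp_rot: [0.006, 1.0, -0.0, 0.001]
wrist_force: [-1.2, -8.1, 7.5]
finger_gap: 0.0117
grasp_force: 58.5
```

Call:
drive_tool:
  series:
    - [0, 0, 0, 0, 0, 0, 0.0]
    - [0, 0, 0, 0, 0, 0, 0.0]
    - [0, 0, 0, 0, 0, 0, 0.0]

```text
clock: 12.78
eef_pos: [0.537, 0.4285, 0.1929]
tcp_rot: [0.006, 1.0, -0.0, 0.001]
wrist_force: [0.4, -7.1, 7.5]
finger_gap: 0.0116
grasp_force: 58.5
```

Run:
```python
import numpy as np
th=np.r_[0:1.61:.1,1.65:2.01:.05,2.03:2.34:.03]
a=th+.2955; p=np.c_[.1202*np.cos(a),.1202*np.sin(a)]
d=np.diff(p,axis=0)
print([[round(t,2),round(y,4),round(-z,4)] for t,(y,z) in zip(th[1:],d)])
```

```text
[[np.float64(0.1), np.float64(-0.0041), np.float64(-0.0113)], [np.float64(0.2), np.float64(-0.0052), np.float64(-0.0108)], [np.float64(0.3), np.float64(-0.0062), np.float64(-0.0103)], [np.float64(0.4), np.float64(-0.0072), np.float64(-0.0096)], [np.float64(0.5), np.float64(-0.0082), np.float64(-0.0088)], [np.float64(0.6), np.float64(-0.009), np.float64(-0.008)], [np.float64(0.7), np.float64(-0.0097), np.float64(-0.007)], [np.float64(0.8), np.float64(-0.0104), np.float64(-0.006)], [np.float64(0.9), np.float64(-0.0109), np.float64(-0.005)], [np.float64(1.0), np.float64(-0.0114), np.float64(-0.0038)], [np.float64(1.1), np.float64(-0.0117), np.float64(-0.0027)], [np.float64(1.2), np.float64(-0.0119), np.float64(-0.0015)], [np.float64(1.3), np.float64(-0.012), np.float64(-0.0003)], [np.float64(1.4), np.float64(-0.012), np.float64(0.0009)], [np.float64(1.5), np.float64(-0.0118), np.float64(0.0021)], [np.float64(1.6), np.float64(-0.0116), np.float64(0.0033)], [np.float64(1.65), np.float64(-0.0056), np.float64(0.0021)], [np.float64(1.7), np.float64(-0.0055), np.float64(0.0023)], [np.float64(
[... 317 characters left out ...]
4(-0.0046), np.float64(0.0039)], [np.float64(2.03), np.float64(-0.0027), np.float64(0.0024)], [np.float64(2.06), np.float64(-0.0026), np.float64(0.0025)], [np.float64(2.09), np.float64(-0.0025), np.float64(0.0026)], [np.float64(2.12), np.float64(-0.0024), np.float64(0.0027)], [np.float64(2.15), np.float64(-0.0024), np.float64(0.0027)], [np.float64(2.18), np.float64(-0.0023), np.float64(0.0028)], [np.float64(2.21), np.float64(-0.0022), np.float64(0.0029)], [np.float64(2.24), np.float64(-0.0021), np.float64(0.0029)], [np.float64(2.27), np.float64(-0.002), np.float64(0.003)], [np.float64(2.3), np.float64(-0.0019), np.float64(0.0031)], [np.float64(2.33), np.float64(-0.0018), np.float64(0.0031)]]
```

Call:
drive_tool:
  series:
    - [0, 0, 0, 0, -0.0041, -0.0113, 0.0]
    - [0, 0, 0, 0, -0.0052, -0.0108, 0.0]
    - [0, 0, 0, 0, -0.0062, -0.0103, 0.0]
    - [0, 0, 0, 0, -0.0072, -0.0096, 0.0]
    - [0, 0, 0, 0, -0.0082, -0.0088, 0.0]
    - [0, 0, 0, 0, -0.009, -0.008, 0.0]
    - [0, 0, 0, 0, -0.0097, -0.007, 0.0]
    - [0, 0, 0, 0, 0, 0, 0.0]

```text
clock: 13.45
eef_pos: [0.5369, 0.3811, 0.2614]
tcp_rot: [0.005, 1.0, 0.003, 0.003]
wrist_force: [-4.2, 12.1, 18.2]
finger_gap: 0.0114
grasp_force: 61.0
```

Run:
```python
from h import *
s=ctrl.read_state();print(s["ft_torque"],s["joints"])
```

```text
[2.43042952 0.69935526 0.15419221] [ 0.52506859  0.51356614  1.22299288  0.00301162  1.39697847 -1.03529235]
```

Call:
drive_tool:
  series:
    - [0, 0, 0, 0, -0.0104, -0.006, 0.0]
    - [0, 0, 0, 0, -0.0109, -0.005, 0.0]
    - [0, 0, 0, 0, -0.0114, -0.0038, 0.0]
    - [0, 0, 0, 0, -0.0117, -0.0027, 0.0]
    - [0, 0, 0, 0, -0.0119, -0.0015, 0.0]
    - [0, 0, 0, 0, -0.012, -0.0003, 0.0]
    - [0, 0, 0, 0, -0.012, 0.0009, 0.0]
    - [0, 0, 0, 0, -0.0118, 0.0021, 0.0]
    - [0, 0, 0, 0, -0.0116, 0.0033, 0.0]
    - [0, 0, 0, 0, 0, 0, 0.0]

```text
clock: 14.28
eef_pos: [0.5361, 0.2744, 0.272]
tcp_rot: [0.006, 1.0, 0.001, 0.002]
wrist_force: [5.3, -7.2, 6.8]
finger_gap: 0.0116
grasp_force: 68.2
```

Call:
drive_tool:
  series:
    - [0, 0, 0, 0, -0.0056, 0.0021, 0.0]
    - [0, 0, 0, 0, -0.0055, 0.0023, 0.0]
    - [0, 0, 0, 0, -0.0054, 0.0026, 0.0]
    - [0, 0, 0, 0, -0.0053, 0.0029, 0.0]
    - [0, 0, 0, 0, -0.0051, 0.0031, 0.0]
    - [0, 0, 0, 0, -0.005, 0.0034, 0.0]
    - [0, 0, 0, 0, -0.0048, 0.0036, 0.0]
    - [0, 0, 0, 0, -0.0046, 0.0039, 0.0]

```text
clock: 14.95
eef_pos: [0.5361, 0.2352, 0.2482]
tcp_rot: [0.006, 1.0, 0.001, 0.003]
wrist_force: [6.1, 4.9, 5.4]
finger_gap: 0.0115
grasp_force: 70.3
```

Call:
drive_tool:
  series:
    - [0, 0, 0, 0, -0.0027, 0.0024, 0.0]
    - [0, 0, 0, 0, -0.0026, 0.0025, 0.0]
    - [0, 0, 0, 0, -0.0025, 0.0026, 0.0]
    - [0, 0, 0, 0, -0.0024, 0.0027, 0.0]
    - [0, 0, 0, 0, -0.0024, 0.0027, 0.0]
    - [0, 0, 0, 0, -0.0023, 0.0028, 0.0]
    - [0, 0, 0, 0, -0.0022, 0.0029, 0.0]
    - [0, 0, 0, 0, -0.0021, 0.0029, 0.0]
    - [0, 0, 0, 0, -0.002, 0.003, 0.0]
    - [0, 0, 0, 0, 0, 0, 0.0]

```text
clock: 15.78
eef_pos: [0.5356, 0.2134, 0.223]
tcp_rot: [0.006, 1.0, 0.001, 0.002]
wrist_force: [7.2, 0.3, -3.5]
finger_gap: 0.0117
grasp_force: 70.7
```

Call:
drive_tool:
  series:
    - [0, 0, 0, 0, -0.0019, 0.0031, 0.0]
    - [0, 0, 0, 0, -0.0018, 0.0031, 0.0]
    - [0, 0, 0, 0, 0, 0, 0.0]
    - [0, 0, 0, 0, 0, 0, 0.0]
    - [0, 0, 0, 0, 0, 0, 0.0]
    - [0, 0, 0, 0, 0, 0, 0.0]
    - [0, 0, 0, 0, 0, 0, 0.0]
    - [0, 0, 0, 0, 0, 0, 0.0]
    - [0, 0, 0, 0, 0, 0, 0.0]
    - [0, 0, 0, 0, 0, 0, 0.0]

```text
clock: 16.62
eef_pos: [0.5356, 0.2097, 0.2168]
tcp_rot: [0.006, 1.0, 0.001, 0.002]
wrist_force: [6.5, -0.6, -0.2]
finger_gap: 0.0116
grasp_force: 71.3
```

Run:
```python
from h import *
a=cap("scene")["color"];b=cap("side")["color"]
o=np.hstack([a[120:300,180:440],b[160:340,130:390]])[...,::-1]
cv2.imwrite("pics/pour.png",cv2.resize(o,(800,277)))
```

```text
(no output)
```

View pics/pour.png

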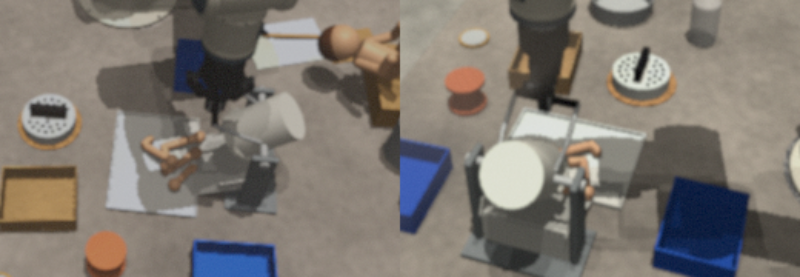

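The cap lies on the mat at (48,118). The shaker is tipped and limbs are in the tray and on the chute foot at about (175,155). Now I swing it back.

Call:
drive_tool:
  series:
    - [0, 0, 0, 0, 0.0057, -0.0092, 0.0]
    - [0, 0, 0, 0, 0.0066, -0.0086, 0.0]
    - [0, 0, 0, 0, 0.0072, -0.0079, 0.0]
    - [0, 0, 0, 0, 0.0053, -0.0049, 0.0]
    - [0, 0, 0, 0, 0.0094, -0.0075, 0.0]
    - [0, 0, 0, 0, 0.0101, -0.0065, 0.0]
    - [0, 0, 0, 0, 0.0107, -0.0055, 0.0]
    - [0, 0, 0, 0, 0.0111, -0.0044, 0.0]
    - [0, 0, 0, 0, 0.0116, -0.0033, 0.0]
    - [0, 0, 0, 0, 0.0118, -0.0021, 0.0]

```text
clock: 17.55
eef_pos: [0.536, 0.2984, 0.2778]
tcp_rot: [0.006, 1.0, -0.0, 0.002]
wrist_force: [-2.3, -11.2, 15.3]
finger_gap: 0.0112
grasp_force: 68.2
```

Call:
drive_tool:
  series:
    - [0, 0, 0, 0, 0.012, -0.0009, 0.0]
    - [0, 0, 0, 0, 0.012, 0.0003, 0.0]
    - [0, 0, 0, 0, 0.0119, 0.0015, 0.0]
    - [0, 0, 0, 0, 0.0117, 0.0027, 0.0]
    - [0, 0, 0, 0, 0.0114, 0.0038, 0.0]
    - [0, 0, 0, 0, 0.0109, 0.005, 0.0]
    - [0, 0, 0, 0, 0.0104, 0.006, 0.0]
    - [0, 0, 0, 0, 0.0097, 0.007, 0.0]
    - [0, 0, 0, 0, 0, 0, 0.0]

```text
clock: 18.3
eef_pos: [0.5361, 0.3902, 0.25]
tcp_rot: [0.005, 1.0, 0.0, 0.001]
wrist_force: [2.9, 2.3, 0.1]
finger_gap: 0.0116
grasp_force: 68.9
```

Call:
drive_tool:
  series:
    - [0, 0, 0, 0, 0.009, 0.008, 0.0]
    - [0, 0, 0, 0, 0.0082, 0.0088, 0.0]
    - [0, 0, 0, 0, 0.0072, 0.0096, 0.0]
    - [0, 0, 0, 0, 0.0062, 0.0103, 0.0]
    - [0, 0, 0, 0, 0.0052, 0.0108, 0.0]
    - [0, 0, 0, 0, 0.0041, 0.0113, 0.0]
    - [0, 0, 0, 0, 0, 0, 0.0]
    - [0, 0, 0, 0, 0, 0, 0.0]

```text
clock: 18.97
eef_pos: [0.5366, 0.428, 0.1908]
tcp_rot: [0.006, 1.0, -0.001, -0.0]
wrist_force: [2.8, -5.0, -5.7]
finger_gap: 0.0116
grasp_force: 73.9
```

Call:
drive_tool:
  series:
    - [0, 0, 0, 0, 0, 0, 0.04]
    - [0, 0, 0, 0, 0, 0, 0.06]
    - [0, 0, 0, 0, 0, 0, 0.06]
    - [0, 0, 0, 0, 0, -0.03, 0.06]
    - [0, 0, 0, 0, 0, -0.04, 0.06]
    - [0, 0, 0, 0, 0, -0.04, 0.06]
    - [0, 0, 0, 0, 0, -0.04, 0.06]
    - [0, 0, 0, 0, -0.038, -0.01, 0.06]
    - [0, 0, 0, 0, -0.038, 0, 0.06]
    - [0, 0, 0, 0, -0.038, 0, 0.06]

```text
clock: 19.8
eef_pos: [0.535, 0.3142, 0.3526]
tcp_rot: [0.005, 1.0, 0.001, 0.001]
wrist_force: [1.6, -0.1, -0.7]
finger_gap: 0.06
grasp_force: 0.0
```

Call:
drive_tool:
  series:
    - [0, 0, 0, 0, -0.038, 0, 0.06]
    - [0, 0, 0, 0, -0.038, 0, 0.06]
    - [0, 0, 0, 0, -0.038, 0, 0.06]
    - [0, 0, 0, 0, -0.038, 0, 0.06]
    - [0, 0, 0.12, 0, 0, 0, 0.06]
    - [0, 0, 0.12, 0, 0, 0, 0.06]
    - [0, 0, 0.12, 0, 0, 0, 0.06]
    - [0, 0, 0.12, 0, 0, 0, 0.06]
    - [0, 0, 0.12, 0, 0, 0, 0.06]
    - [0, 0, 0.12, 0, 0, 0, 0.06]

```text
clock: 20.63
eef_pos: [0.5334, 0.1629, 0.3515]
tcp_rot: [0.36, 0.933, 0.0, 0.0]
wrist_force: [0.8, 0.1, -0.4]
finger_gap: 0.0601
grasp_force: 0.0
```

Call:
drive_tool:
  series:
    - [0, 0, 0.12, 0, 0, 0, 0.06]
    - [0, 0, 0.12, 0, 0, 0, 0.06]
    - [0, 0, 0.12, 0, 0, 0, 0.06]
    - [0, 0, 0.12, 0, 0, 0, 0.06]
    - [0, 0, 0.12, 0, 0, 0, 0.06]
    - [0, 0, 0.12, 0, 0, 0, 0.06]
    - [0, 0, 0.12, 0, 0, 0, 0.06]
    - [0, 0, 0, 0, 0, 0, 0.06]
    - [0, 0, 0, 0, 0, 0, 0.06]

```text
clock: 21.38
eef_pos: [0.5334, 0.163, 0.3514]
tcp_rot: [0.706, 0.708, 0.0, 0.0]
wrist_force: [-0.0, 0.5, -0.0]
finger_gap: 0.0601
grasp_force: 0.0
```

```bash
cat >> h.py <<'E'
def skin(c):
    P=cloud(c); hsv=cv2.cvtColor(c["color"],cv2.COLOR_RGB2HSV)
    m=(hsv[...,0]<18)&(hsv[...,1]>75)&(hsv[...,2]>50)
    x,y,z=P[...,0],P[...,1],P[...,2]
    m&=(x>.40)&(x<.68)&(y>-.01)&(y<.28)&(z>.0)&(z<.2)
    return m.astype(np.uint8),P
E
python3 - <<'E'
from h import *
print(pose().round(3).tolist())
c=cap("wrist"); save(c,"w1"); np.savez("w1.npz",**c)
m,P=skin(c)
n,lab,st,cen=cv2.connectedComponentsWithStats(m)
for i in range(1,n):
    if st[i,4]<60: continue
    k=lab==i; q=P[k]; print(i,st[i].tolist(),(cen[i]*1.5).round(),np.nanmean(q,0).round(4),cv2.minAreaRect(q[:,:2].astype(np.float32)*1000),np.nanmax(q[:,2]).round(3))
E
```

```text
[[-0.004, 1.0, 0.0, 0.533], [1.0, 0.004, 0.0, 0.163], [0.0, 0.0, -1.0, 0.351], [0.0, 0.0, 0.0, 1.0]]
1 [206, 119, 26, 44, 506] [328. 208.] [0.4795 0.1865 0.0314] ((478.3836975097656, 181.4570770263672), (24.044485092163086, 70.69176483154297), 14.280638694763184) 0.041
2 [220, 123, 58, 83, 1376] [374. 249.] [0.5255 0.1446 0.0328] ((504.449462890625, 143.78387451171875), (102.28258514404297, 102.64163208007812), 36.56925964355469) 0.053
3 [258, 128, 45, 37, 537] [421. 220.] [0.5754 0.1742 0.0242] ((574.458251953125, 174.9755859375), (24.141016006469727, 79.44091796875), 53.53749084472656) 0.034
```

View pics/w1.png

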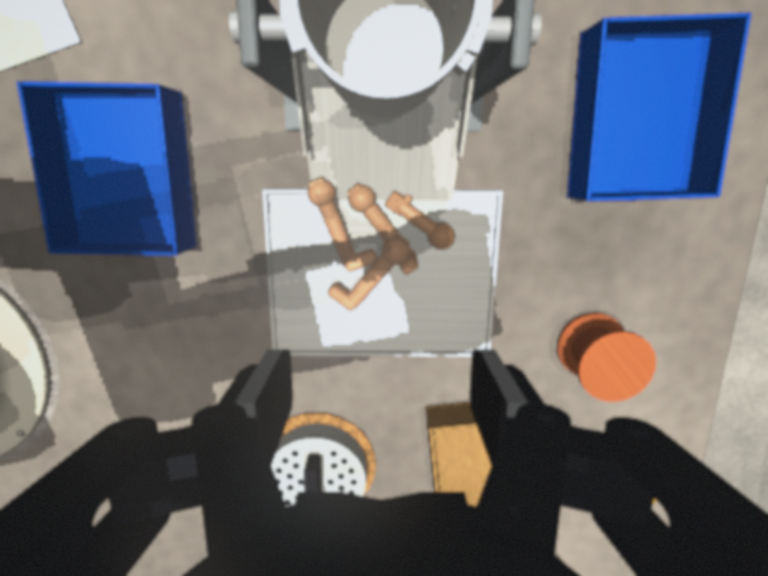

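Wrist view: the shaker is empty apart from anything hidden in it. Four limbs lie in the tray:
- Leg A: ball (320,192), foot (358,260).
- Leg B: ball (360,197), running under C.
- Leg C: ball (398,246), foot (345,296), lying on B.
- Arm D: ball (440,235), hand (398,202).

```bash
cat > px.py <<'E'
from h import *
import sys
c=dict(np.load(sys.argv[1])); m,P=skin(c)
for a in sys.argv[2:]:
    nm,u,v=a.split(","); u=int(float(u)/1.5); v=int(float(v)/1.5)
    w=P[v-2:v+3,u-2:u+3].reshape(-1,3); mm=m[v-2:v+3,u-2:u+3].ravel()>0
    print(nm,np.nanmedian(w[mm],0).round(4),mm.sum())
E
python3 px.py w1.npz Dball,441,235 Dmid,418,217 Dhand,402,204 Cball,398,246 Cmid,375,272 Cbend,350,297 Ctoe,336,291 Aball,320,192 Amid,334,226 Abend,347,258 Atoe,368,258 Bball,360,197 Bmid,376,219 Bfoot,409,266
python3 - <<'E'
from h import *
d=(np.array(dict(np.load('w1.npz'))["color"])); print(d.shape)
E
```

```text
Dball [0.5956 0.1608 0.0312] 25
Dmid [0.5711 0.1783 0.0225] 25
Dhand [0.5552 0.1906 0.0214] 25
Cball [0.5501 0.1515 0.0495] 25
Cmid [0.5275 0.1225 0.0374] 25
Cbend [0.4995 0.0906 0.0241] 24
Ctoe [0.4849 0.0969 0.0234] 25
Aball [0.4723 0.2035 0.0383] 24
Amid [0.484  0.1696 0.0292] 25
Abend [0.4985 0.1312 0.0243] 8
Atoe [0.5193 0.1337 0.0235] 25
Bball [0.5123 0.199  0.0353] 25
Bmid [0.5273 0.1757 0.0278] 25
Bfoot [0.5615 0.1297 0.0409] 25
(384, 512, 3)
```

```bash
cat > go.py <<'E'
from h import *
import sys
# go.py x y z yaw [then absolute waypoints]: turn first, then shift in tool axes
T=pose()
for a in sys.argv[1:]:
    x,y,z,yaw=[float(t) for t in a.split(",")]
    cur=np.arctan2(T[1,1],T[0,1]); d=(yaw-cur+np.pi)%(2*np.pi)-np.pi
    Rn=R.from_euler("z",yaw).as_matrix()@np.array([[0,1,0],[1,0,0],[0,0,-1.]])
    print("turn rz",round(-d,3),"shift",(Rn.T@(np.array([x,y,z])-T[:3,3])).round(4))
    T=np.eye(4);T[:3,:3]=Rn;T[:3,3]=x,y,z
E
python3 go.py .572,.177,.06,.942 .572,.177,.009,.942 .572,.177,.25,.942 .565,-.397,.25,.942 .565,-.397,.065,.942
```

```text
turn rz -0.937 shift [-0.023   0.0341  0.2913]
turn rz -0.0 shift [0.    0.    0.051]
turn rz -0.0 shift [ 0.     0.    -0.241]
turn rz -0.0 shift [-0.3319 -0.4683  0.    ]
turn rz -0.0 shift [0.    0.    0.185]
```

```bash
python3 go.py .485,.159,.07,.349 .485,.159,.010,.349 .485,.159,.20,.349 .6225,-.1415,.20,.11 .6225,-.1415,.065,.11 .6225,-.1415,.30,.0
```

```text
turn rz -0.344 shift [ 0.0128 -0.0468  0.2813]
turn rz -0.0 shift [0.   0.   0.06]
turn rz -0.0 shift [ 0.    0.   -0.19]
turn rz 0.239 shift [-0.3138  0.1037  0.    ]
turn rz -0.0 shift [0.    0.    0.135]
turn rz 0.11 shift [ 0.     0.    -0.235]
```

Call:
drive_tool:
  series:
    - [0, 0, -0.115, 0, 0, 0, 0.036]
    - [0, 0, -0.115, 0, 0, 0, 0.036]
    - [0, 0, -0.114, 0, 0, 0, 0.036]
    - [0, 0, 0, 0.0043, -0.0156, 0.03, 0.036]
    - [0, 0, 0, 0.0043, -0.0156, 0.03, 0.036]
    - [0, 0, 0, 0.0042, -0.0156, 0.03, 0.036]
    - [0, 0, 0, 0, 0, 0.04, 0.036]
    - [0, 0, 0, 0, 0, 0.04, 0.036]
    - [0, 0, 0, 0, 0, 0.04, 0.036]
    - [0, 0, 0, 0, 0, 0.04, 0.036]

```text
clock: 22.27
eef_pos: [0.4851, 0.1592, 0.0999]
tcp_rot: [0.574, 0.819, 0.001, 0.0]
wrist_force: [0.9, 0.8, -0.9]
finger_gap: 0.036
grasp_force: 0.0
```

Call:
drive_tool:
  series:
    - [0, 0, 0, 0, 0, 0.03, 0.036]
    - [0, 0, 0, 0, 0, 0, 0.036]
    - [0, 0, 0, 0, 0, 0, 0.036]

```text
clock: 22.52
eef_pos: [0.4845, 0.1591, 0.0707]
tcp_rot: [0.575, 0.818, -0.001, -0.001]
wrist_force: [0.2, -0.2, 0.6]
finger_gap: 0.0361
grasp_force: 0.0
```

```bash
python3 go.py .485,.159,.010,.349
python3 - <<'E'
from h import *
c=cap("wrist"); np.savez("w2.npz",**c); cv2.imwrite("pics/w2.png",cv2.resize(c["color"][60:384,80:432,::-1],(704,648))[:600])
E
```

```text
turn rz -0.003 shift [-0.0002  0.0004  0.0607]
```

View pics/w2.png

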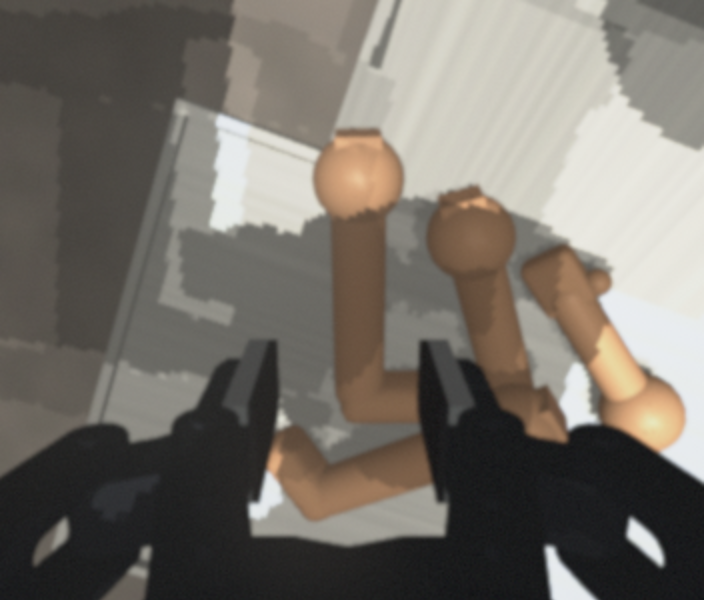

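Wrist view: leg A's shaft is centred at (357,306), where the grip will land (352,306). The right finger's landing spot at about (425,306) is free between A and B.

Call:
drive_tool:
  series:
    - [0, 0, 0, 0, 0.001, 0.03, 0.036]
    - [0, 0, 0, 0, 0, 0.02, 0.036]
    - [0, 0, 0, 0, 0, 0.01, 0.036]
    - [0, 0, 0, 0, 0, 0, 0.036]
    - [0, 0, 0, 0, 0, 0, 0.0]
    - [0, 0, 0, 0, 0, 0, 0.0]
    - [0, 0, 0, 0, 0, 0, 0.0]
    - [0, 0, 0, 0, 0, 0, 0.0]
    - [0, 0, 0, 0, 0, 0, 0.0]

```text
clock: 23.32
eef_pos: [0.4871, 0.1597, 0.0127]
tcp_rot: [0.576, 0.818, 0.001, 0.001]
wrist_force: [-0.7, 0.4, 7.2]
finger_gap: 0.0156
grasp_force: 58.4
```

Call:
drive_tool:
  series:
    - [0, 0, 0, 0, 0, -0.01, 0.0]
    - [0, 0, 0, 0, 0, -0.03, 0.0]
    - [0, 0, 0, 0, 0, -0.03, 0.0]
    - [0, 0, 0, 0, 0, -0.04, 0.0]
    - [0, 0, 0, 0, 0, -0.04, 0.0]
    - [0, 0, 0, 0, 0, -0.04, 0.0]
    - [0, 0, 0.12, 0, 0, 0, 0.0]
    - [0, 0, 0.12, 0, 0, 0, 0.0]
    - [0, 0, 0, 0, 0, 0, 0.0]

```text
clock: 24.07
eef_pos: [0.4861, 0.1596, 0.2033]
tcp_rot: [0.672, 0.741, 0.001, 0.001]
wrist_force: [-0.7, 0.5, -0.1]
finger_gap: 0.0156
grasp_force: 58.9
```

Call:
drive_tool:
  series:
    - [0, 0, 0, -0.0349, 0.0115, 0, 0.0]
    - [0, 0, 0, -0.0349, 0.0115, 0, 0.0]
    - [0, 0, 0, -0.0349, 0.0115, 0, 0.0]
    - [0, 0, 0, -0.0349, 0.0115, 0, 0.0]
    - [0, 0, 0, -0.0349, 0.0115, 0, 0.0]
    - [0, 0, 0, -0.0349, 0.0115, 0, 0.0]
    - [0, 0, 0, -0.0349, 0.0115, 0, 0.0]
    - [0, 0, 0, -0.0349, 0.0115, 0, 0.0]
    - [0, 0, 0, -0.0349, 0.0115, 0, 0.0]
    - [0, 0, 0, 0, 0, 0.01, 0.0]

```text
clock: 24.9
eef_pos: [0.6243, -0.1482, 0.193]
tcp_rot: [0.669, 0.743, 0.0, 0.003]
wrist_force: [-0.9, -0.2, 0.4]
finger_gap: 0.0156
grasp_force: 58.9
```

Call:
drive_tool:
  series:
    - [0, 0, 0, 0, 0, 0.035, 0.0]
    - [0, 0, 0, 0, 0, 0.035, 0.0]
    - [0, 0, 0, 0, 0, 0.035, 0.0]
    - [0, 0, 0, 0, 0, 0.02, 0.0]
    - [0, 0, 0, 0, 0, 0, 0.0]
    - [0, 0, 0, 0, 0, 0, 0.0]

```text
clock: 25.4
eef_pos: [0.621, -0.142, 0.0661]
tcp_rot: [0.668, 0.744, -0.0, -0.001]
wrist_force: [0.3, 0.9, 0.4]
finger_gap: 0.0158
grasp_force: 58.9
```

Call:
drive_tool:
  series:
    - [0, 0, 0, 0, 0, 0, 0.036]
    - [0, 0, 0, 0, 0, 0, 0.036]
    - [0, 0, 0, 0, 0, 0, 0.036]
    - [0, 0, 0, 0, 0, -0.03, 0.036]
    - [0, 0, 0, 0, 0, -0.04, 0.036]
    - [0, 0, 0, 0, 0, -0.04, 0.036]
    - [0, 0, 0, 0, 0, -0.04, 0.036]
    - [0, 0, 0.11, 0, 0, 0, 0.036]
    - [0, 0, 0, 0.03, -0.01, -0.02, 0.036]
    - [0, 0, 0, 0.038, -0.011, -0.01, 0.036]

```text
clock: 26.23
eef_pos: [0.6017, -0.0754, 0.2489]
tcp_rot: [0.71, 0.704, 0.001, 0.002]
wrist_force: [1.1, 0.6, 1.0]
finger_gap: 0.0361
grasp_force: 0.0
```

Call:
drive_tool:
  series:
    - [0, 0, 0, 0.038, -0.011, -0.01, 0.036]
    - [0, 0, 0, 0.038, -0.011, 0, 0.036]
    - [0, 0, 0, 0.038, -0.011, 0, 0.036]
    - [0, 0, 0, 0.038, -0.011, 0, 0.036]
    - [0, 0, 0, 0.038, -0.011, 0, 0.036]
    - [0, 0, 0, 0.03, -0.011, 0, 0.036]
    - [0, 0, 0, 0.015, 0, 0, 0.036]
    - [0, 0, 0, 0, 0, 0, 0.036]
    - [0, 0, 0, 0, 0, 0, 0.036]

```text
clock: 26.98
eef_pos: [0.5363, 0.162, 0.257]
tcp_rot: [0.708, 0.706, 0.001, 0.0]
wrist_force: [0.2, -0.7, 1.3]
finger_gap: 0.0361
grasp_force: 0.0
```

Run:
```python
from h import *
c=cap("wrist"); np.savez("w3.npz",**c); save(c,"w3"); print(pose()[:3,3])
```

```text
[0.53650713 0.16119487 0.25676185]
```

View pics/w3.png

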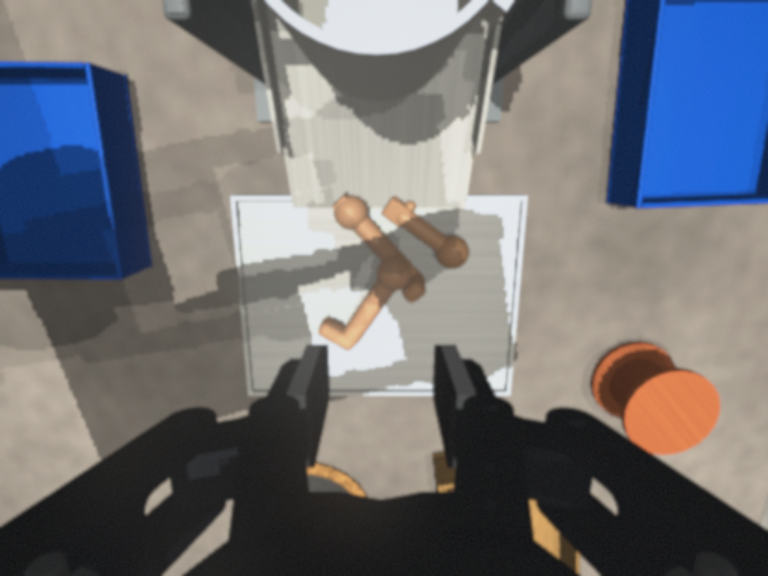

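Wrist view: leg C is on top (ball (396,272), bend (346,340)), leg B has its ball at (350,212), and arm D runs from ball (452,250) to hand (400,208). A is gone from the tray.

```bash
python3 px.py w3.npz Cball,396,272 Cmid,372,306 Cbend,348,338 Ctoe,328,328 Dball,452,250 Dmid,424,228 Dhand,402,212 Bball,350,212 Bmid,372,240 Bfoot,416,290
python3 go.py .524,.120,.09,-.69 .524,.120,.014,-.69 .524,.120,.20,-.69 .68,-.137,.20,.11 .68,-.137,.065,.11
```

```text
Cball [0.5484 0.1471 0.0499] 25
Cmid [0.5288 0.1137 0.0363] 24
Cbend [0.507  0.081  0.0251] 21
Ctoe [0.4882 0.0901 0.0236] 25
Dball [0.5952 0.1615 0.0312] 24
Dmid [0.5719 0.1779 0.023 ] 25
Dhand [0.5542 0.1916 0.021 ] 25
Bball [0.5112 0.193  0.033 ] 25
Bmid [0.529  0.1685 0.0255] 25
Bfoot [0.5649 0.1296 0.041 ] 25
turn rz 0.685 shift [-0.0397  0.0166  0.1668]
turn rz -0.0 shift [0.    0.    0.076]
turn rz -0.0 shift [ 0.     0.    -0.186]
turn rz -0.8 shift [-0.2726  0.1268  0.    ]
turn rz -0.0 shift [0.    0.    0.135]
```

```bash
python3 go.py .525,.110,.09,-.558 .525,.110,.015,-.558 .525,.110,.20,-.558 .7045,-.133,.20,.11 .7045,-.133,.065,.11
```

```text
turn rz 0.553 shift [-0.0495  0.0173  0.1668]
turn rz -0.0 shift [0.    0.    0.075]
turn rz -0.0 shift [ 0.     0.    -0.185]
turn rz -0.668 shift [-0.2612  0.1517  0.    ]
turn rz -0.0 shift [0.    0.    0.135]
```

Call:
drive_tool:
  series:
    - [0, 0, 0.12, 0, 0, 0, 0.04]
    - [0, 0, 0.12, 0, 0, 0, 0.04]
    - [0, 0, 0.12, 0, 0, 0, 0.04]
    - [0, 0, 0.12, 0, 0, 0, 0.04]
    - [0, 0, 0.073, 0, 0, 0, 0.04]
    - [0, 0, 0, -0.0165, 0.0058, 0.036, 0.04]
    - [0, 0, 0, -0.0165, 0.0058, 0.036, 0.04]
    - [0, 0, 0, -0.0165, 0.0057, 0.036, 0.04]
    - [0, 0, 0, 0, 0, 0.036, 0.04]
    - [0, 0, 0, 0, 0, 0.023, 0.04]

```text
clock: 27.87
eef_pos: [0.5237, 0.1079, 0.0866]
tcp_rot: [0.875, 0.483, -0.001, -0.0]
wrist_force: [0.4, 1.0, -0.2]
finger_gap: 0.0401
grasp_force: 0.0
```

Call:
drive_tool:
  series:
    - [0, 0, 0, 0, 0, 0.035, 0.04]
    - [0, 0, 0, 0, 0, 0.025, 0.04]
    - [0, 0, 0, 0, 0, 0.014, 0.04]
    - [0, 0, 0, 0, 0, 0, 0.04]
    - [0, 0, 0, 0, 0, 0, 0.0]
    - [0, 0, 0, 0, 0, 0, 0.0]
    - [0, 0, 0, 0, 0, 0, 0.0]
    - [0, 0, 0, 0, 0, 0, 0.0]
    - [0, 0, 0, 0, 0, 0, 0.0]

```text
clock: 28.62
eef_pos: [0.5256, 0.1102, 0.0161]
tcp_rot: [0.875, 0.485, 0.001, 0.0]
wrist_force: [1.2, -2.3, 6.5]
finger_gap: 0.0156
grasp_force: 59.1
```

Call:
drive_tool:
  series:
    - [0, 0, 0, 0, 0, -0.01, 0.0]
    - [0, 0, 0, 0, 0, -0.03, 0.0]
    - [0, 0, 0, 0, 0, -0.03, 0.0]
    - [0, 0, 0, 0, 0, -0.04, 0.0]
    - [0, 0, 0, 0, 0, -0.04, 0.0]
    - [0, 0, 0, 0, 0, -0.035, 0.0]
    - [0, 0, 0, 0, 0, 0, 0.0]

```text
clock: 29.2
eef_pos: [0.5274, 0.1107, 0.2075]
tcp_rot: [0.875, 0.485, 0.005, 0.002]
wrist_force: [1.6, 0.4, 0.7]
finger_gap: 0.0158
grasp_force: 58.7
```

Call:
drive_tool:
  series:
    - [0, 0, -0.12, 0, 0, 0, 0.0]
    - [0, 0, -0.12, 0, 0, 0, 0.0]
    - [0, 0, -0.12, 0, 0, 0, 0.0]
    - [0, 0, -0.12, 0, 0, 0, 0.0]
    - [0, 0, -0.12, 0, 0, 0, 0.0]
    - [0, 0, -0.068, 0, 0, 0, 0.0]
    - [0, 0, 0, -0.0326, 0.0189, 0, 0.0]
    - [0, 0, 0, -0.0326, 0.0189, 0, 0.0]
    - [0, 0, 0, -0.0326, 0.0189, 0, 0.0]
    - [0, 0, 0, -0.0326, 0.0189, 0, 0.0]

```text
clock: 30.03
eef_pos: [0.6146, -0.0124, 0.201]
tcp_rot: [0.667, 0.745, 0.0, 0.0]
wrist_force: [0.3, 0.9, 0.0]
finger_gap: 0.0162
grasp_force: 58.7
```

Call:
drive_tool:
  series:
    - [0, 0, 0, -0.0326, 0.0189, 0, 0.0]
    - [0, 0, 0, -0.0326, 0.0189, 0, 0.0]
    - [0, 0, 0, -0.0326, 0.0189, 0, 0.0]
    - [0, 0, 0, -0.0326, 0.0189, 0, 0.0]
    - [0, 0, 0, 0, 0, 0.035, 0.0]
    - [0, 0, 0, 0, 0, 0.035, 0.0]
    - [0, 0, 0, 0, 0, 0.035, 0.0]
    - [0, 0, 0, 0, 0, 0.03, 0.0]
    - [0, 0, 0, 0, 0, 0, 0.0]
    - [0, 0, 0, 0, 0, 0, 0.0]

```text
clock: 30.87
eef_pos: [0.7026, -0.1322, 0.0648]
tcp_rot: [0.667, 0.745, -0.001, -0.001]
wrist_force: [0.4, -0.5, -0.1]
finger_gap: 0.0156
grasp_force: 58.7
```

Call:
drive_tool:
  series:
    - [0, 0, 0, 0, 0, 0, 0.036]
    - [0, 0, 0, 0, 0, 0, 0.036]
    - [0, 0, 0, 0, 0, 0, 0.036]
    - [0, 0, 0, 0, 0, -0.03, 0.036]
    - [0, 0, 0, 0, 0, -0.04, 0.036]
    - [0, 0, 0, 0, 0, -0.04, 0.036]
    - [0, 0, 0, 0, 0, -0.04, 0.036]
    - [0, 0, 0.11, 0, 0, 0, 0.036]
    - [0, 0, 0, 0.033, -0.019, -0.02, 0.036]
    - [0, 0, 0, 0.033, -0.019, -0.02, 0.036]

```text
clock: 31.7
eef_pos: [0.6663, -0.0691, 0.2551]
tcp_rot: [0.709, 0.706, 0.0, 0.0]
wrist_force: [-0.2, 1.2, 0.9]
finger_gap: 0.0361
grasp_force: 0.0
```

Call:
drive_tool:
  series:
    - [0, 0, 0, 0.033, -0.019, 0, 0.036]
    - [0, 0, 0, 0.033, -0.019, 0, 0.036]
    - [0, 0, 0, 0.033, -0.019, 0, 0.036]
    - [0, 0, 0, 0.033, -0.019, 0, 0.036]
    - [0, 0, 0, 0.033, -0.019, 0, 0.036]
    - [0, 0, 0, 0.033, -0.019, 0, 0.036]
    - [0, 0, 0, 0.03, -0.015, 0, 0.036]
    - [0, 0, 0, 0, 0, 0, 0.036]
    - [0, 0, 0, 0, 0, 0, 0.036]

```text
clock: 32.45
eef_pos: [0.5374, 0.161, 0.2553]
tcp_rot: [0.706, 0.708, 0.001, 0.001]
wrist_force: [0.5, -0.6, 0.7]
finger_gap: 0.036
grasp_force: 0.0
```

Run:
```python
from h import *
c=cap("wrist"); np.savez("w4.npz",**c); print(pose()[:3,3])
s=cap("scene"); a=c["color"][100:280,120:380]; b=s["color"][180:300,90:263]
o=np.hstack([cv2.resize(a,(520,360)),cv2.resize(b,(280,194))[:, :].copy() if 0 else np.pad(cv2.resize(b,(280,194)),((0,166),(0,0),(0,0)))])
cv2.imwrite("pics/w4.png",o[...,::-1])
m,P=skin(c); n,lab,st,cen=cv2.connectedComponentsWithStats(m)
for i in range(1,n):
    if st[i,4]<60: continue
    q=P[lab==i]; print((cen[i]*1.5).round(),st[i,4],np.nanmean(q,0).round(4),cv2.minAreaRect(q[:,:2].astype(np.float32)*1000))
```

```text
[0.53803975 0.15999468 0.25505804]
[377. 242.] 1095 [0.5348 0.1659 0.0273] ((536.6694946289062, 164.5199432373047), (24.034992218017578, 101.99345397949219), 42.578086853027344)
[426. 232.] 868 [0.5754 0.174  0.024 ] ((575.3649291992188, 175.49935913085938), (24.86734962463379, 80.15531158447266), 50.93197250366211)
```

View pics/w4.png

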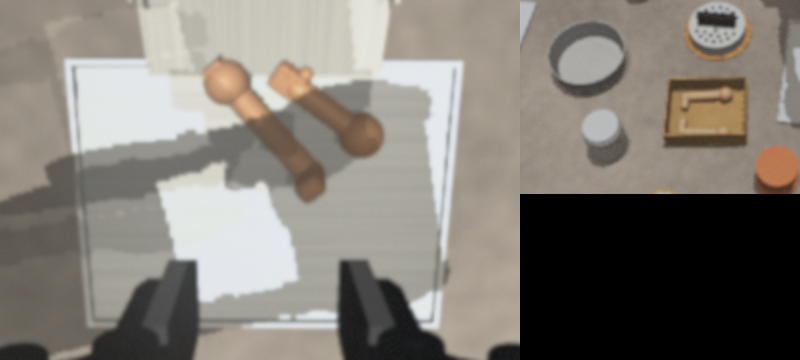

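Left crop: leg B, ball (228,80) and foot up at (308,185); arm D, ball (362,135) and hand (290,80). Right crop: legs A and C lie in the cardboard box, and the cap is on the mat.

```bash
python3 go.py .576,.178,.06,.888 .576,.178,.008,.888 .576,.178,.22,.888 .565,-.397,.22,.888 .565,-.397,.065,.888
```

```text
turn rz -0.889 shift [-0.0174  0.0382  0.1948]
turn rz -0.0 shift [0.    0.    0.052]
turn rz -0.0 shift [ 0.     0.    -0.212]
turn rz -0.0 shift [-0.3543 -0.453   0.    ]
turn rz -0.0 shift [0.    0.    0.155]
```

Call:
drive_tool:
  series:
    - [0, 0, -0.12, 0, 0, 0, 0.027]
    - [0, 0, -0.12, 0, 0, 0, 0.027]
    - [0, 0, -0.12, 0, 0, 0, 0.027]
    - [0, 0, -0.12, 0, 0, 0, 0.027]
    - [0, 0, -0.12, 0, 0, 0, 0.027]
    - [0, 0, -0.12, 0, 0, 0, 0.027]
    - [0, 0, -0.12, 0, 0, 0, 0.027]
    - [0, 0, -0.049, -0.0058, 0.0127, 0.03, 0.027]
    - [0, 0, 0, -0.0058, 0.0127, 0.035, 0.027]
    - [0, 0, 0, -0.0058, 0.0128, 0.035, 0.027]

```text
clock: 33.38
eef_pos: [0.5777, 0.1765, 0.1536]
tcp_rot: [0.335, 0.942, 0.001, 0.001]
wrist_force: [-0.1, -0.2, -0.4]
finger_gap: 0.0274
grasp_force: 0.0
```

Call:
drive_tool:
  series:
    - [0, 0, 0, 0, 0, 0.035, 0.027]
    - [0, 0, 0, 0, 0, 0.035, 0.027]
    - [0, 0, 0, 0, 0, 0.02, 0.027]
    - [0, 0, 0, 0, 0, 0.005, 0.027]
    - [0, 0, 0, 0, 0, 0, 0.027]
    - [0, 0, 0, 0, 0, 0, 0.027]

```text
clock: 33.88
eef_pos: [0.5769, 0.1771, 0.06]
tcp_rot: [0.335, 0.942, 0.0, 0.001]
wrist_force: [0.3, 0.4, 0.5]
finger_gap: 0.0273
grasp_force: 0.0
```

```bash
python3 go.py .576,.178,.008,.888
```

```text
turn rz -0.001 shift [0.0013 0.0001 0.052 ]
```

Call:
drive_tool:
  series:
    - [0, 0, 0, 0.001, 0, 0.025, 0.027]
    - [0, 0, 0, 0, 0, 0.015, 0.027]
    - [0, 0, 0, 0, 0, 0.008, 0.027]
    - [0, 0, 0, 0, 0, 0.004, 0.027]
    - [0, 0, 0, 0, 0, 0, 0.027]
    - [0, 0, 0, 0, 0, 0, 0.0]
    - [0, 0, 0, 0, 0, 0, 0.0]
    - [0, 0, 0, 0, 0, 0, 0.0]
    - [0, 0, 0, 0, 0, 0, 0.0]
    - [0, 0, 0, 0, 0, 0, 0.0]

```text
clock: 34.72
eef_pos: [0.5759, 0.1783, 0.008]
tcp_rot: [0.335, 0.942, 0.001, 0.001]
wrist_force: [0.1, -1.1, 8.2]
finger_gap: 0.0139
grasp_force: 58.8
```

Call:
drive_tool:
  series:
    - [0, 0, 0, 0, 0, -0.01, 0.0]
    - [0, 0, 0, 0, 0, -0.03, 0.0]
    - [0, 0, 0, 0, 0, -0.04, 0.0]
    - [0, 0, 0, 0, 0, -0.04, 0.0]
    - [0, 0, 0, 0, 0, -0.04, 0.0]
    - [0, 0, 0, 0, 0, -0.04, 0.0]
    - [0, 0, 0, 0, 0, 0, 0.0]

```text
clock: 35.3
eef_pos: [0.5782, 0.179, 0.2158]
tcp_rot: [0.335, 0.942, 0.003, 0.005]
wrist_force: [1.4, 0.1, 0.7]
finger_gap: 0.0136
grasp_force: 58.7
```

Held. Move to the pan: shift (-0.354, -0.453), length 0.575 m, in 16 rows.

Call:
drive_tool:
  series:
    - [0, 0, 0, -0.0221, -0.0283, 0, 0.0]
    - [0, 0, 0, -0.0221, -0.0283, 0, 0.0]
    - [0, 0, 0, -0.0221, -0.0283, 0, 0.0]
    - [0, 0, 0, -0.0221, -0.0283, 0, 0.0]
    - [0, 0, 0, -0.0221, -0.0283, 0, 0.0]
    - [0, 0, 0, -0.0221, -0.0283, 0, 0.0]
    - [0, 0, 0, -0.0221, -0.0283, 0, 0.0]
    - [0, 0, 0, -0.0221, -0.0283, 0, 0.0]
    - [0, 0, 0, -0.0221, -0.0283, 0, 0.0]
    - [0, 0, 0, -0.0221, -0.0283, 0, 0.0]

```text
clock: 36.13
eef_pos: [0.5675, -0.1825, 0.2078]
tcp_rot: [0.335, 0.942, 0.0, 0.0]
wrist_force: [0.7, 0.5, -0.8]
finger_gap: 0.0136
grasp_force: 58.7
```

Call:
drive_tool:
  series:
    - [0, 0, 0, -0.0221, -0.0283, 0, 0.0]
    - [0, 0, 0, -0.0221, -0.0283, 0, 0.0]
    - [0, 0, 0, -0.0221, -0.0283, 0, 0.0]
    - [0, 0, 0, -0.0221, -0.0283, 0, 0.0]
    - [0, 0, 0, -0.0221, -0.0283, 0, 0.0]
    - [0, 0, 0, -0.0221, -0.0283, 0, 0.0]
    - [0, 0, 0, 0, 0, 0, 0.0]
    - [0, 0, 0, 0, 0, 0, 0.0]

```text
clock: 36.8
eef_pos: [0.5631, -0.3979, 0.2072]
tcp_rot: [0.336, 0.942, -0.0, 0.0]
wrist_force: [0.8, 1.0, -0.2]
finger_gap: 0.0136
grasp_force: 58.7
```

Call:
drive_tool:
  series:
    - [0, 0, 0, 0, 0, 0.04, 0.0]
    - [0, 0, 0, 0, 0, 0.04, 0.0]
    - [0, 0, 0, 0, 0, 0.04, 0.0]
    - [0, 0, 0, 0, 0, 0.03, 0.0]
    - [0, 0, 0, 0, 0, 0.015, 0.0]
    - [0, 0, 0, 0, 0, 0, 0.0]
    - [0, 0, 0, 0, 0, 0, 0.0]

```text
clock: 37.38
eef_pos: [0.5638, -0.3951, 0.0422]
tcp_rot: [0.334, 0.942, 0.0, -0.0]
wrist_force: [-0.1, -0.8, 0.4]
finger_gap: 0.0136
grasp_force: 58.7
```

Call:
drive_tool:
  series:
    - [0, 0, 0, 0, 0, 0, 0.036]
    - [0, 0, 0, 0, 0, 0, 0.036]
    - [0, 0, 0, 0, 0, 0, 0.036]
    - [0, 0, 0, 0, 0, -0.03, 0.036]
    - [0, 0, 0, 0, 0, -0.04, 0.036]
    - [0, 0, 0, 0, 0, -0.04, 0.036]
    - [0, 0, 0, 0, 0, -0.04, 0.036]
    - [0, 0, 0, 0, 0, -0.04, 0.036]
    - [0, 0, 0, 0, 0, -0.015, 0.036]
    - [0, 0, 0, 0, 0, 0, 0.036]

```text
clock: 38.22
eef_pos: [0.5653, -0.3975, 0.2533]
tcp_rot: [0.335, 0.942, -0.002, 0.004]
wrist_force: [-0.3, -0.4, 0.4]
finger_gap: 0.0361
grasp_force: 0.0
```

```bash
python3 go.py .538,.10,.255,.665
python3 - <<'E'
from h import *
c=cap("side"); m,P=skin(c); n,lab,st,cen=cv2.connectedComponentsWithStats(m)
for i in range(1,n):
    if st[i,4]<60: continue
    q=P[lab==i]; print(cen[i].round(),st[i,4],np.nanmean(q,0).round(4),cv2.minAreaRect(q[:,:2].astype(np.float32)*1000))
cv2.imwrite("pics/s5.png",cv2.resize(c["color"][120:320,130:390,::-1],(780,600)))
E
```

```text
turn rz 0.223 shift [ 0.4083  0.2855 -0.0017]
```

View pics/s5.png

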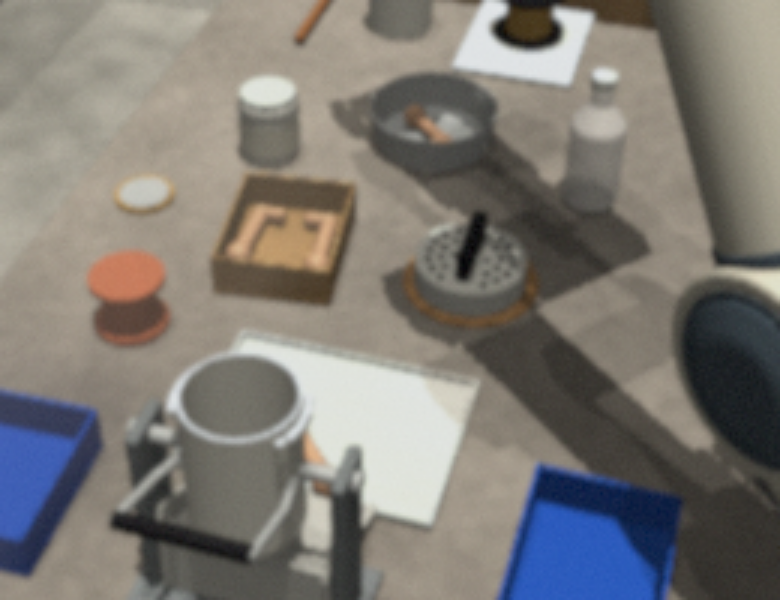

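Side view: the arm is in the pan at (425,125), two legs in the box, the cap on the mat, and the shaker upright. Leg B is still in the tray at (315,460), partly hidden by the shaker.

Call:
drive_tool:
  series:
    - [0, 0, 0.112, 0, 0, 0, 0.036]
    - [0, 0, 0.111, 0, 0, 0, 0.036]
    - [0, 0, 0, 0.034, 0.0238, 0, 0.036]
    - [0, 0, 0, 0.034, 0.0238, 0, 0.036]
    - [0, 0, 0, 0.034, 0.0238, 0, 0.036]
    - [0, 0, 0, 0.034, 0.0238, 0, 0.036]
    - [0, 0, 0, 0.034, 0.0238, 0, 0.036]
    - [0, 0, 0, 0.034, 0.0238, 0, 0.036]
    - [0, 0, 0, 0.034, 0.0238, 0, 0.036]
    - [0, 0, 0, 0.034, 0.0238, 0, 0.036]

```text
clock: 39.1
eef_pos: [0.5445, -0.0627, 0.2462]
tcp_rot: [0.438, 0.899, -0.0, -0.001]
wrist_force: [1.8, 0.8, 0.7]
finger_gap: 0.036
grasp_force: 0.0
```

Call:
drive_tool:
  series:
    - [0, 0, 0, 0.034, 0.0238, 0, 0.036]
    - [0, 0, 0, 0.034, 0.0238, 0, 0.036]
    - [0, 0, 0, 0.034, 0.0238, 0, 0.036]
    - [0, 0, 0, 0.034, 0.0238, 0, 0.036]
    - [0, 0, 0, 0, 0, 0, 0.036]
    - [0, 0, 0, 0, 0, 0, 0.036]

```text
clock: 39.6
eef_pos: [0.5358, 0.1031, 0.2462]
tcp_rot: [0.436, 0.9, -0.0, -0.001]
wrist_force: [0.7, -0.7, 0.1]
finger_gap: 0.0361
grasp_force: 0.0
```

Run:
```python
from h import *
print(pose()[:3,3])
c=cap("wrist"); np.savez("w6.npz",**c); m,P=skin(c); n,lab,st,cen=cv2.connectedComponentsWithStats(m)
for i in range(1,n):
    if st[i,4]<60: continue
    q=P[lab==i]; print((1.5*cen[i]).round(),st[i,4],np.nanmean(q,0).round(4),cv2.minAreaRect(q[:,:2].astype(np.float32)*1000),np.nanmax(q[:,2]))
save(c,"w6")
```

```text
[0.53576616 0.10310003 0.2461624 ]
[426. 186.] 1280 [0.5323 0.1651 0.0273] ((534.911376953125, 161.4618682861328), (24.358600616455078, 102.27249145507812), 40.12278366088867) 0.0433197902086514
```

View pics/w6.png

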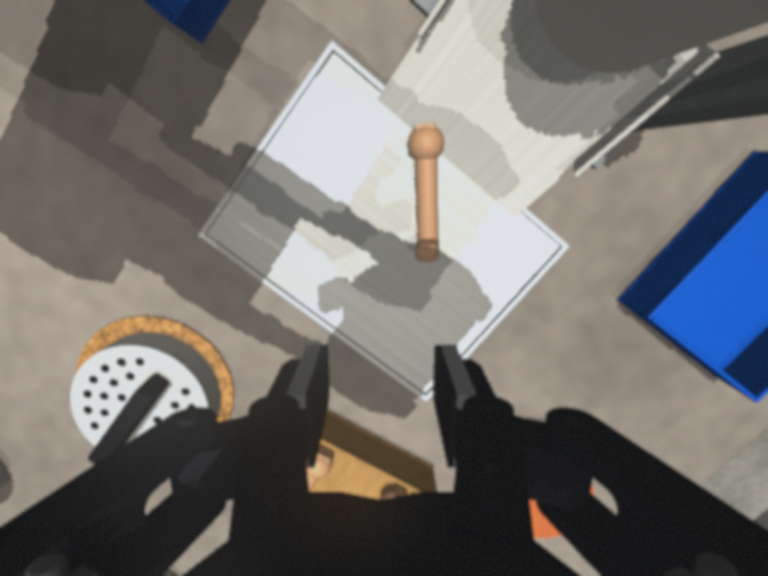

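Wrist view: leg B lies alone, ball (426,143) and foot up at (427,250).

```bash
python3 go.py .5395,.156,.06,.70 .5395,.156,.010,.70 .5395,.156,.20,.70 .6645,-.134,.20,.11 .6645,-.134,.055,.11
```

```text
turn rz -0.033 shift [0.0394 0.0376 0.1862]
turn rz -0.0 shift [0.   0.   0.05]
turn rz -0.0 shift [ 0.    0.   -0.19]
turn rz 0.59 shift [-0.302   0.0924  0.    ]
turn rz -0.0 shift [0.    0.    0.145]
```

Call:
drive_tool:
  series:
    - [0, 0, -0.033, 0.0131, 0.0125, 0.03, 0.036]
    - [0, 0, 0, 0.0131, 0.0125, 0.03, 0.036]
    - [0, 0, 0, 0.0131, 0.0125, 0.03, 0.036]
    - [0, 0, 0, 0, 0, 0.04, 0.036]
    - [0, 0, 0, 0, 0, 0.036, 0.036]
    - [0, 0, 0, 0, 0, 0.03, 0.036]
    - [0, 0, 0, 0, 0, 0.02, 0.036]
    - [0, 0, 0, 0, 0, 0.015, 0.036]
    - [0, 0, 0, 0, 0, 0.005, 0.036]
    - [0, 0, 0, 0, 0, 0, 0.036]

```text
clock: 40.48
eef_pos: [0.5402, 0.1539, 0.0097]
tcp_rot: [0.423, 0.906, -0.001, -0.001]
wrist_force: [-0.5, -0.5, -0.4]
finger_gap: 0.0359
grasp_force: 0.0
```

Call:
drive_tool:
  series:
    - [0, 0, 0, 0, 0, 0, 0.0]
    - [0, 0, 0, 0, 0, 0, 0.0]
    - [0, 0, 0, 0, 0, 0, 0.0]
    - [0, 0, 0, 0, 0, 0, 0.0]
    - [0, 0, 0, 0, 0, 0, 0.0]

```text
clock: 40.9
eef_pos: [0.5415, 0.1551, 0.0118]
tcp_rot: [0.423, 0.906, 0.0, 0.001]
wrist_force: [1.5, -4.4, 8.8]
finger_gap: 0.0152
grasp_force: 59.1
```

Call:
drive_tool:
  series:
    - [0, 0, 0, 0, 0, -0.01, 0.0]
    - [0, 0, 0, 0, 0, -0.03, 0.0]
    - [0, 0, 0, 0, 0, -0.03, 0.0]
    - [0, 0, 0, 0, 0, -0.04, 0.0]
    - [0, 0, 0, 0, 0, -0.04, 0.0]
    - [0, 0, 0, 0, 0, -0.04, 0.0]
    - [0, 0, 0.12, 0, 0, 0, 0.0]
    - [0, 0, 0.12, 0, 0, 0, 0.0]
    - [0, 0, 0.12, 0, 0, 0, 0.0]
    - [0, 0, 0.12, 0, 0, 0, 0.0]

```text
clock: 41.73
eef_pos: [0.5404, 0.1554, 0.202]
tcp_rot: [0.628, 0.778, 0.0, 0.0]
wrist_force: [0.2, 0.1, -1.0]
finger_gap: 0.0153
grasp_force: 58.7
```

Call:
drive_tool:
  series:
    - [0, 0, 0.11, 0, 0, 0, 0.0]
    - [0, 0, 0, -0.0336, 0.0103, 0, 0.0]
    - [0, 0, 0, -0.0336, 0.0103, 0, 0.0]
    - [0, 0, 0, -0.0336, 0.0103, 0, 0.0]
    - [0, 0, 0, -0.0336, 0.0103, 0, 0.0]
    - [0, 0, 0, -0.0336, 0.0103, 0, 0.0]
    - [0, 0, 0, -0.0336, 0.0103, 0, 0.0]
    - [0, 0, 0, -0.0336, 0.0103, 0, 0.0]
    - [0, 0, 0, -0.0336, 0.0103, 0, 0.0]
    - [0, 0, 0, -0.0336, 0.0103, 0, 0.0]

```text
clock: 42.57
eef_pos: [0.6656, -0.1368, 0.2018]
tcp_rot: [0.668, 0.744, 0.0, 0.0]
wrist_force: [0.3, 0.9, -0.4]
finger_gap: 0.0155
grasp_force: 58.6
```

Call:
drive_tool:
  series:
    - [0, 0, 0, 0, 0, 0.035, 0.0]
    - [0, 0, 0, 0, 0, 0.035, 0.0]
    - [0, 0, 0, 0, 0, 0.035, 0.0]
    - [0, 0, 0, 0, 0, 0.025, 0.0]
    - [0, 0, 0, 0, 0, 0.01, 0.0]
    - [0, 0, 0, 0, 0, 0, 0.0]
    - [0, 0, 0, 0, 0, 0, 0.0]

```text
clock: 43.15
eef_pos: [0.666, -0.1354, 0.0621]
tcp_rot: [0.668, 0.744, 0.0, 0.0]
wrist_force: [0.4, 0.1, 0.1]
finger_gap: 0.0153
grasp_force: 58.6
```

Release, rise, and move toward the tray to clear the view.

Call:
drive_tool:
  series:
    - [0, 0, 0, 0, 0, 0, 0.036]
    - [0, 0, 0, 0, 0, 0, 0.036]
    - [0, 0, 0, 0, 0, 0, 0.036]
    - [0, 0, 0, 0, 0, -0.03, 0.036]
    - [0, 0, 0, 0, 0, -0.04, 0.036]
    - [0, 0, 0, 0, 0, -0.04, 0.036]
    - [0, 0, 0, 0, 0, -0.04, 0.036]
    - [0, 0, 0, 0, 0, -0.04, 0.036]
    - [0, 0, 0, 0.03, -0.01, -0.02, 0.036]
    - [0, 0, 0, 0.035, -0.011, 0, 0.036]

```text
clock: 43.98
eef_pos: [0.6399, -0.0745, 0.2771]
tcp_rot: [0.669, 0.743, 0.002, 0.004]
wrist_force: [0.7, 0.5, -0.3]
finger_gap: 0.036
grasp_force: 0.0
```

Call:
drive_tool:
  series:
    - [0, 0, 0, 0.035, -0.011, 0, 0.036]
    - [0, 0, 0, 0.035, -0.011, 0, 0.036]
    - [0, 0, 0, 0.035, -0.011, 0, 0.036]
    - [0, 0, 0, 0.035, -0.011, 0, 0.036]
    - [0, 0, 0, 0, 0, 0, 0.036]
    - [0, 0, 0, 0, 0, 0, 0.036]
    - [0, 0, 0, 0, 0, 0, 0.036]
    - [0, 0, 0, 0, 0, 0, 0.036]

```text
clock: 44.65
eef_pos: [0.5792, 0.0606, 0.2711]
tcp_rot: [0.668, 0.744, 0.0, 0.0]
wrist_force: [-0.8, 0.0, 0.3]
finger_gap: 0.0361
grasp_force: 0.0
```

Run:
```python
from h import *
c=cap("scene"); d=cap("side")
P=cloud(c); hsv=cv2.cvtColor(c["color"],cv2.COLOR_RGB2HSV)
x,y,z=[P[...,i] for i in range(3)]
k=(x>.6)&(x<.73)&(y>-.21)&(y<-.05); print("box max z inside",np.nanmax(z[k&(abs(x-.665)<.05)&(abs(y+.129)<.06)]))
k=(V:=hsv[...,2]<70)&(z>.17)&(z<.25)&(y>.39)&(y<.47); print("handle",np.nanmedian(P[k],0))
o=np.hstack([cv2.resize(c["color"][150:310,80:440],(400,178)),np.zeros((178,400,3),np.uint8)])
o=np.hstack([cv2.resize(c["color"][130:310,80:260],(400,400)),cv2.resize(d["color"][120:320,130:330],(400,400))])
cv2.imwrite("pics/f.png",o[...,::-1])
```

```text
box max z inside 0.05103604514219762
handle [-0.36939225  0.42747075  0.22849983]
```

View pics/f.png

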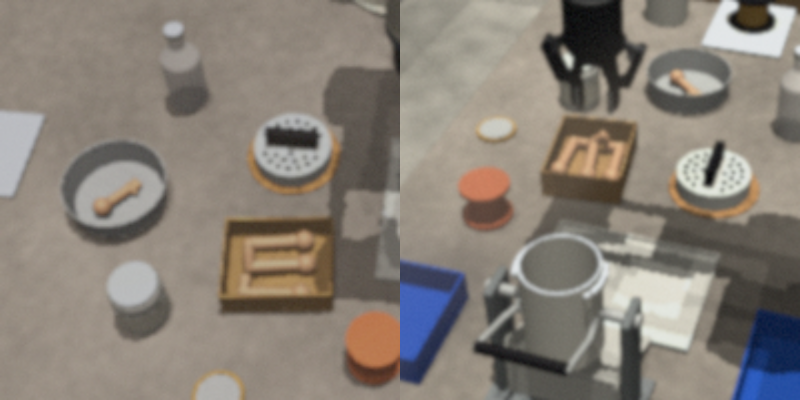

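Both views agree. The box holds three legs, the pan holds the one arm, the cap is on the mat, and the tray and shaker are empty. The shaker is upright with its handle where it started, and the tin, spool and bottle are still standing.

```bash
python3 -c "
from workcell import ctrl
print(ctrl.finish_job())"
```

```text
the job is handed in; nothing more can be done
None
```

I handed the job in at about 45 s on the robot's clock: the cap is on the cork mat, the shaker is emptied and upright, the one arm is in the round pan and the three legs are in the cardboard box; handing in returned no verdict, so this rests on the last camera views.

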